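Sort cut bars by length and set up the drilling fixture

TASK

Get the next drilling batch ready: sort all the cut wooden bars by length into the three green-floored trays (narrowest tray for the short bars, widest for the long ones), each bar flat on the tray floor, lying parallel to the row of trays, side by side and never stacked. Also set up the drilling fixture: draw its jaw wide open by the knob, lay the wooden drill guide block on the stage plate with its holes upward, centred between the two red end stops, let go of it, then push the jaw shut so that it holds the block squarely against the two pins. Leave the tape roll, the glue bottle and the brush where they are.

Things in the scene. Friction and masses are not known exactly. Their poses are not given: they have to be found in the camera images.
- sorting_board: flat plywood board, 170 x 470 x 6 mm, fixed to the bench, that carries the three sorting trays in one line along its own y axis (145 mm apart, in any order). Origin at the centre of its underside; x across, y along the line of trays, z up
- short_tray: shallow fixed tray with a green floor and wooden walls, for the short bars: inside 72 mm along its y axis and 140 mm along its x axis, floor 5 mm thick, walls 5 mm thick and 14 mm high (from the underside). Origin at the centre of its underside, which lies 6 mm above the bench. Bars lie in it along y, side by side along x; there is room for two
- short_bar_0: short square wooden bar, 60 x 24 x 24 mm, pale wood with a small dark pilot hole in each end; origin at its very middle (12 mm above whatever it lies on), x along its length; may be absent
- short_bar_1: short square wooden bar, 60 x 24 x 24 mm, pale wood with a small dark pilot hole in each end; origin at its very middle (12 mm above whatever it lies on), x along its length; may be absent
- medium_tray: shallow fixed tray with a green floor and wooden walls, for the medium bars: inside 97 mm along its y axis and 140 mm along its x axis, floor 5 mm thick, walls 5 mm thick and 14 mm high (from the underside). Origin at the centre of its underside, which lies 6 mm above the bench. Bars lie in it along y, side by side along x; there is room for two
- medium_bar_0: medium square wooden bar, 85 x 24 x 24 mm, pale wood with a small dark pilot hole in each end; origin at its very middle (12 mm above whatever it lies on), x along its length; may be absent
- medium_bar_1: medium square wooden bar, 85 x 24 x 24 mm, pale wood with a small dark pilot hole in each end; origin at its very middle (12 mm above whatever it lies on), x along its length; may be absent
- long_tray: shallow fixed tray with a green floor and wooden walls, for the long bars: inside 122 mm along its y axis and 140 mm along its x axis, floor 5 mm thick, walls 5 mm thick and 14 mm high (from the underside). Origin at the centre of its underside, which lies 6 mm above the bench. Bars lie in it along y, side by side along x; there is room for two
- long_bar_0: long square wooden bar, 110 x 24 x 24 mm, pale wood with a small dark pilot hole in each end; origin at its very middle (12 mm above whatever it lies on), x along its length; may be absent
- long_bar_1: long square wooden bar, 110 x 24 x 24 mm, pale wood with a small dark pilot hole in each end; origin at its very middle (12 mm above whatever it lies on), x along its length; may be absent
- drill_block: wooden drill guide block with a row of five holes in its top, 44 to 45 (x) x 100 (y) x 28 (z) mm, loose; origin at the centre of its underside, y along its length, z up (holes upward)
- fixture: drilling fixture, fixed: dark steel stage plate, 10 mm thick, 165 mm along its y. Origin on the plate's underside. Two red end stops (24 x 12 mm, 12 mm high) stand on it at x = 0, y = -64 and +64 mm, 116 mm apart inside. The two fence pins stand on its +x side, the blue jaw slides along x on its -x side; the block lies along y between them, holes up
- fence (a point): point of the fixture on top of the stage plate, midway between the end stops, on the line of the faces of the two steel fence pins; at x = +22.5, y = 0, z = 10 mm of the fixture's frame, same axes. The pins (12 mm across, 20 mm high) stand at y = -36 and +36 mm of it, leaving room for a finger between
- jaw (a joint): sliding jaw, m: 0 = closed (its faces 40 mm from the pins), 0.032 = fully open (72 mm); grows toward the fixture's -x. Stays where it is left (about 2.5 N friction); shuts on the block at about 0.004 to 0.005. It is 17.5 mm high, its two pads 20 mm wide at y = -35 and +35 mm, with a notch 50 mm wide and 30 mm deep between them, free for a finger
- jaw_knob (a point): centre of the grip of the jaw's upright black knob, 20 mm across and 28 mm high; this point is 55 mm above the bench, the knob's top 65.5 mm; 44 mm behind the jaw's clamping faces; moves with the jaw
- tape_roll: roll of brown tape, about 98 mm across and 48 mm high, bystander
- glue: white glue bottle, 49 mm across, 139 mm high, bystander
- brush: glue brush lying down, 178 mm long, bystander
Mind the look-alikes: they are no part of the job. Several things have the shape of the drill_block; the one meant has the colours described above.

How it is judged (in metres and radians):
On the way, in this order (a step that is already met when the one before it is completed fails the run):
1. the jaw is drawn open (joint above 0.022) (value of joint jaw above 0.022 m), for 0.2 s.
2. with the jaw still open (above 0.018), the drill block lies flat on the stage plate between pins and jaw and between the end stops, let go (angle between drill_block's own z axis and vertical below 0.06 rad and z of drill_block in the frame of fixture between 0.007 and 0.013 m and y of drill_block in the frame of fixture between -0.0075 and 0.0075 m and x of drill_block in the frame of fixture between -0.031 and 0.007 m and angle between the y axis of drill_block and the y axis of fixture, either way round below 0.12 rad and value of joint jaw above 0.018 m and contact force between the fingers and drill_block below 0.1 N), for 0.2 s.
3. the jaw is shut on the block (joint below 0.008) (angle between drill_block's own z axis and vertical below 0.06 rad and z of drill_block in the frame of fixture between 0.007 and 0.013 m and value of joint jaw below 0.008 m and x of drill_block in the frame of fixture above -0.0035 m), for 0.2 s.
At the end, for the whole second after the job is handed in: Each bar present rests level on the floor of the tray of its own length, along the tray's y within 0.25 rad. The drill block lies flat on the stage plate, holes up, within 5 mm of midway between the end stops, square within 0.06 rad, within 3.5 mm of the pins, the jaw shut on it (below 0.008) (all of step 3 and x of drill_block in the frame of fixture below 0.0035 m and y of drill_block in the frame of fixture between -0.005 and 0.005 m and angle between the y axis of drill_block and the y axis of fixture, either way round below 0.06 rad and linear speed of each of drill_block, short_bar_0, short_bar_1, medium_bar_0, medium_bar_1, long_bar_0, long_bar_1 below 0.02 m/s and x of short_bar_0 in the frame of short_tray between -0.071 and 0.071 m and y of short_bar_0 in the frame of short_tray between -0.02 and 0.02 m and z of short_bar_0 in the frame of short_tray between 0.0135 and 0.0205 m and angle between short_bar_0's own x axis and vertical between 1.51 and 1.63 rad and angle between the x axis of each of short_bar_0, short_bar_1 and the y axis of short_tray, either way round below 0.25 rad and x of short_bar_1 in the frame of short_tray between -0.071 and 0.071 m and y of short_bar_1 in the frame of short_tray between -0.02 and 0.02 m and z of short_bar_1 in the frame of short_tray between 0.0135 and 0.0205 m and angle between short_bar_1's own x axis and vertical between 1.51 and 1.63 rad and x of medium_bar_0 in the frame of medium_tray between -0.071 and 0.071 m and y of medium_bar_0 in the frame of medium_tray between -0.02 and 0.02 m and z of medium_bar_0 in the frame of medium_tray between 0.0135 and 0.0205 m and angle between medium_bar_0's own x axis and vertical between 1.51 and 1.63 rad and angle between the x axis of each of medium_bar_0, medium_bar_1 and the y axis of medium_tray, either way round below 0.25 rad and x of medium_bar_1 in the frame of medium_tray between -0.071 and 0.071 m and y of medium_bar_1 in the frame of medium_tray between -0.02 and 0.02 m and z of medium_bar_1 in the frame of medium_tray between 0.0135 and 0.0205 m and angle between medium_bar_1's own x axis and vertical between 1.51 and 1.63 rad and x of long_bar_0 in the frame of long_tray between -0.071 and 0.071 m and y of long_bar_0 in the frame of long_tray between -0.02 and 0.02 m and z of long_bar_0 in the frame of long_tray between 0.0135 and 0.0205 m and angle between long_bar_0's own x axis and vertical between 1.51 and 1.63 rad and angle between the x axis of each of long_bar_0, long_bar_1 and the y axis of long_tray, either way round below 0.25 rad and x of long_bar_1 in the frame of long_tray between -0.071 and 0.071 m and y of long_bar_1 in the frame of long_tray between -0.02 and 0.02 m and z of long_bar_1 in the frame of long_tray between 0.0135 and 0.0205 m and angle between long_bar_1's own x axis and vertical between 1.51 and 1.63 rad); the robot touches nothing.
It fails at once if the tape roll is knocked more than 3 cm from its place (distance of tape_roll from where it was at the start of the episode above 0.03 m).
It fails at once if the glue bottle is knocked more than 3 cm from its place (distance of glue from where it was at the start of the episode above 0.03 m).
It fails at once if the brush is knocked more than 3 cm from its place (distance of brush from where it was at the start of the episode above 0.03 m).
Of short_bar_0, short_bar_1, medium_bar_0, medium_bar_1, long_bar_0, long_bar_1 only 4 to 6 are there at a start; the rules pass over those that are not, and their reading is None.
At some moment in a run one of short_bar_0, short_bar_1, medium_bar_0, medium_bar_1, long_bar_0, long_bar_1 may be knocked a few centimetres aside while the robot is not near it.
Once in a run the grip may slacken for a moment while it holds something.
It also fails if it takes over 208 s, if anything falls off the work surface, if the arm or the gripper's body presses on something with over 40 N, if the wrist force passes 120 N, or if a joint passes its speed limit or range.

ROBOT

A 6-joint arm with a two-finger parallel gripper is mounted at the origin on a cart in front of the work surface, level with it; the furniture and walls round the work are solid. World frame = base frame: x ahead of the robot, y to its left, z up, the work surface at z = 0. Lengths are in m, angles in degrees, forces in N, time in s.
With the tool pointing down it reaches from about 0.4 to 0.825 m from the base axis. Payload 7 kg.
Tool frame: the origin (TCP) lies midway between the tips of the shut fingers; the grasp point (between the pads) lies 19 mm behind it; z points along the fingers, y is the line along which they close (so a half turn about z gives the same grasp; the last joint's range is limited). The gripper opens to 88 mm and grips with 3 to 60 N. Pads are 19 mm wide; open, the fingers measure 130 mm over their backs; the gripper's body (78 mm by 193 mm) begins 47 mm behind the grasp point.
Start: joints at [93.398, 20.546, 0.682, 0, -70.136, -16.507], TCP at [0.153, 0.657, 0.227] pointing down, gripper open.
Joint ranges: [-176.03, 176.03], [-82.01, 121.73], [-58.28, 71.71], [-173.87, 95.51], [-174.79, -0.11], [-173.66, 173.66]. Speed limits (degrees/s): [136.94, 136.94, 172.46, 180, 180, 180].

INTERFACE

Orientations are given as [roll, pitch, yaw] about the fixed x, y, z axes, in that order (R = Rz(yaw) Ry(pitch) Rx(roll)).
In Python, from plant import ctrl gives the robot as it stands. The module is installed in compiled form; this text tells all that it offers.
- The arm moves only by the tool send_rows, never from a script. Its argument "plan" is a list that holds one entry, the list of rows, each a list of 6 numbers: the shift along the tool's x, y, z in shares of 0.4 m (1.0 is 0.4 m), then the turn, a rotation vector about the tool's x, y, z in parts of the range, where 1.0 means 90 degrees. A call has 1 to 8 rows; each row is the pose to reach, as a shift and turn from the pose commanded when the call began, along the tool's axes at that moment; what a row does not reach only later rows make up. A row lasts 1/12 s, in which the tool goes at most 41.7 mm and 7.16 degrees, less where a joint would pass 70% of its speed; a pose out of reach is approached as far as the arm can. A shift or turn number past 1, either way, is cut back to 1. A call with a gripper value outside its range is refused whole. "fingers" is the opening, from 0 (shut) to 1 (fully open), set as the call begins (left out, the last holds). The fingers move at their own pace and stop on an object; the grip force is fixed at half the most. Time passes only in rows, so rows that repeat a pose let the fingers close. It gives the time, the measured TCP pose, the force, the opening and the grip force at its end, in the units of the state.
- ctrl.get_obs(): the state, without advancing time (a new reading comes with each control period).
- ctrl.snapshot(name): name is "side" or "top" or "wrist"; returns a dict with "img" (384x512x3 uint8, red, green, blue), "K" (3x3 intrinsics, pixels), "pose" (4x4, takes a point from camera to world coordinates). Camera axes: x right, y down, z forward; pixel columns grow to the right and rows downward; lengths in m; the calibration is good to about 2 mm. A picture is of the moment at which its call begins. There is no depth.
- ctrl.close_job(): hands the job in; it is judged then, once.
The state is a dict: "clock": time; "joint_pos": joint angles; "qvel": joint speeds; "tau": joint torques, N m; "tool_pos": TCP position; "orientation": TCP orientation; "force": force on the tool from outside, world axes, zero at the start; "moment": the same for the moment, N m; "opening": finger opening in m; "gripper_force": force on a finger pad.
Only numpy, scipy, OpenCV 4.12 (cv2) and the standard library are available. Lean on these libraries where they do the work, as an engineer would, in place of code of your own. Each camera call takes 0.05 s, during which the arm holds its last target. There are 200 camera calls.

## Working session

There is one attempt and no reset: what is moved stays moved. The work goes in short steps, Python scripts to look and compute and a tool call to move; the robot and the scene stay as the last step left them, time stands still between calls to the robot, and variables do not carry over. Pictures are saved under pics/ and viewed, at most 14 in all, crops included, and the job is handed in when it is done.

Besides the shell and the picture viewer there is one more tool, called as name(argument=value, ...), one argument or row to a line, values as JSON. send_rows: Moves the arm, as the interface text tells. Its arguments: {"type":"object","properties":{"plan":{"type":"array","items":{"type":"array","items":{"type":"array","items":{"type":"number"}}}},"fingers":{"type":"number"}},"required":["plan"]}

```bash
mkdir -p pics
cat > h.py <<'E'
import numpy as np, cv2
from scipy.spatial.transform import Rotation as R
from plant import ctrl
def snap(n,f):
    s=ctrl.snapshot(n); cv2.imwrite('pics/'+f+'.png',s['img'][:,:,::-1]); np.savez('pics/'+f+'.npz',**s); return s
def ray(s,u,v,z):
    K,P=s['K'],s['pose']; d=P[:3,:3]@np.linalg.solve(K,[u,v,1.]); o=P[:3,3]
    return (o+d*(z-o[2])/d[2])
def proj(s,p):
    K,P=s['K'],s['pose']; c=P[:3,:3].T@(np.asarray(p)-P[:3,3]); q=K@c; return q[:2]/q[2]
E
python3 - <<'E'
from h import *
s=snap('top','top0'); t=snap('side','side0')
a=cv2.resize(s['img'],(800,600),interpolation=cv2.INTER_CUBIC); cv2.imwrite('pics/top0b.png',a[:,:,::-1])
a=cv2.resize(t['img'],(800,600),interpolation=cv2.INTER_CUBIC); cv2.imwrite('pics/side0b.png',a[:,:,::-1])
print(s['K'],s['pose'],t['pose'],ctrl.get_obs())
E
```

```text
[[432.78745117   0.         254.79382344]
 [  0.         432.78745117 195.4795026 ]
 [  0.           0.           1.        ]] [[ 0.01651448 -0.98464993  0.17375786  0.29584222]
 [-0.99983708 -0.01752901 -0.0043057   0.00623856]
 [ 0.00728541 -0.17365845 -0.98477899  1.67787554]
 [ 0.          0.          0.          1.        ]] [[-0.96291564 -0.19009338  0.19146273  0.26880351]
 [-0.26947459  0.6426271  -0.7172265   1.11185772]
 [ 0.01330087 -0.74222296 -0.67002102  1.10194648]
 [ 0.          0.          0.          1.        ]] {'clock': 0.1, 'joint_pos': array([ 9.33970880e+01,  2.05883833e+01,  6.38474259e-01, -1.75910943e-02,
       -7.01362127e+01, -1.65065730e+01]), 'qvel': array([-0.09563345, -0.12309209,  0.05588177,  0.04264689,  0.01260306,
       -0.05284177]), 'tau': array([-1.17384821e-03, -5.84163523e+01,  2.93753850e+01,  7.01552600e+00,
        1.01980040e-02, -5.04897287e-05]), 'tool_pos': array([0.15303069, 0.65696772, 0.22570079]), 'orientation': array([ 1.79912729e+02, -8.61560160e-03, -1.31154681e+01]), 'force': array([0.0784204 , 0.70439507, 0.25884565]), 'moment': array([ 0.03776399, -0.05198271, -0.01562176]), 'gripper_force': 0.0, 'opening': 0.08772402353167488}
```

View pics/top0b.png

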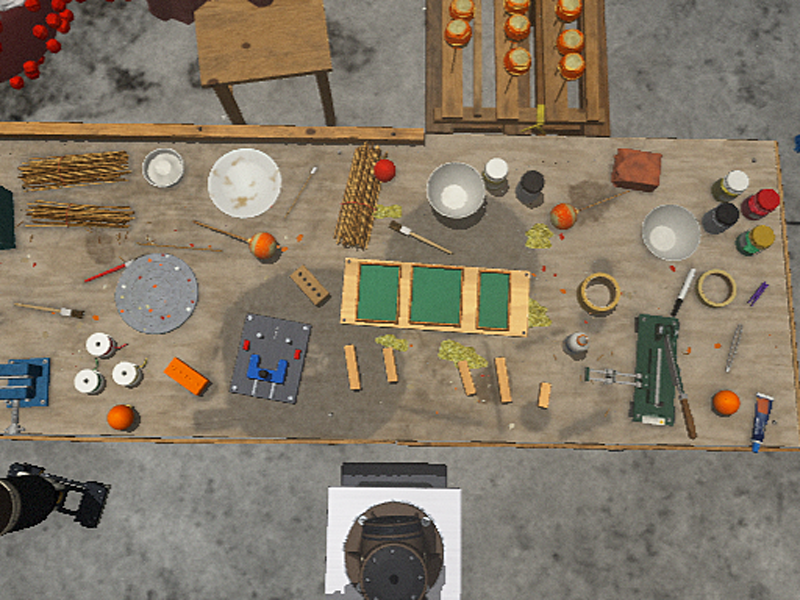

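View pics/side0b.png

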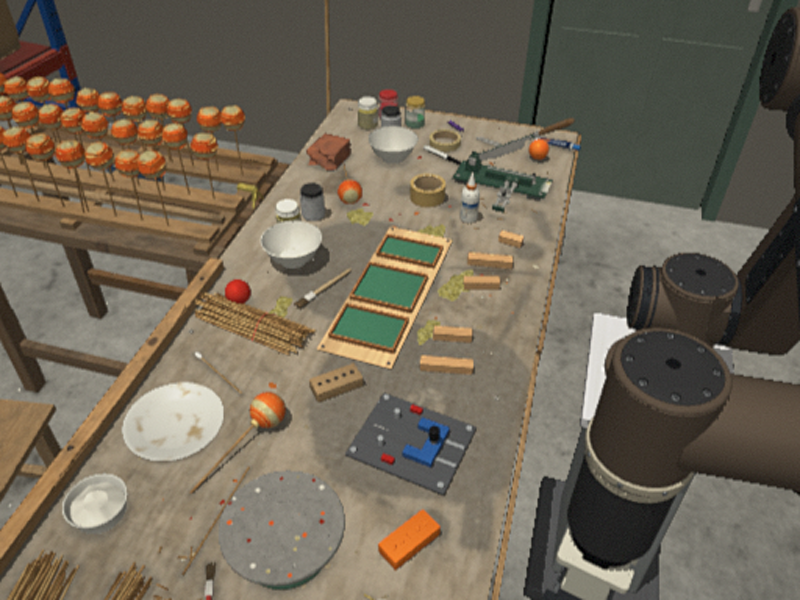

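The top view shows five bars at (352,367), (390,365), (467,378), (503,380) and (544,395). The trays are medium (378,293), long (436,296) and short (493,300), and the fixture is at (270,358). There are two block shapes: a wooden one with a row of holes at (310,286), and an orange one at (187,376). The wooden one fits the description, and I'll confirm it in a crop.

Run:
```python
from h import *
s=np.load('pics/top0.npz'); im=s['img']
a=cv2.resize(im[155:275,140:300],(800,600),interpolation=cv2.INTER_CUBIC); cv2.imwrite('pics/c1.png',a[:,:,::-1])
a=cv2.resize(im[160:270,210:360],None,fx=5.33,fy=5.33,interpolation=cv2.INTER_CUBIC); cv2.imwrite('pics/c2.png',a[:,:,::-1])
```

```text
(no output)
```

View pics/c1.png

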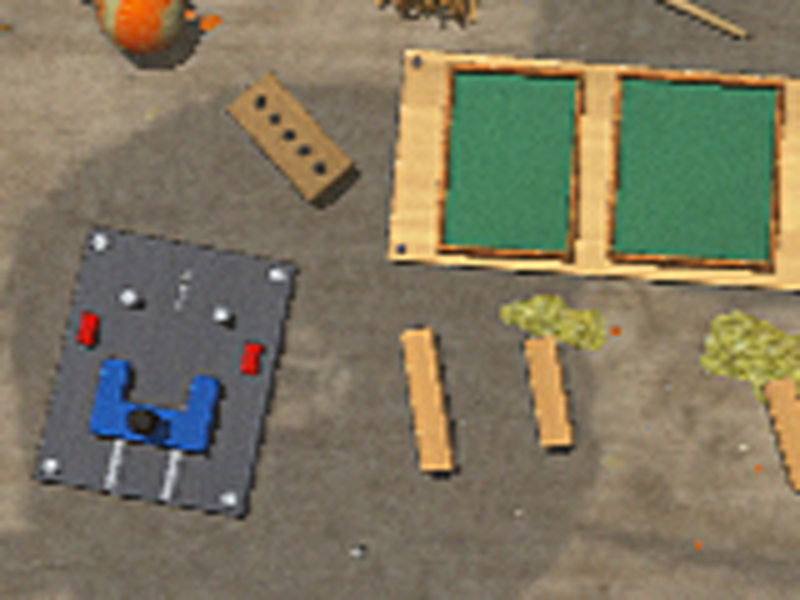

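View pics/c2.png

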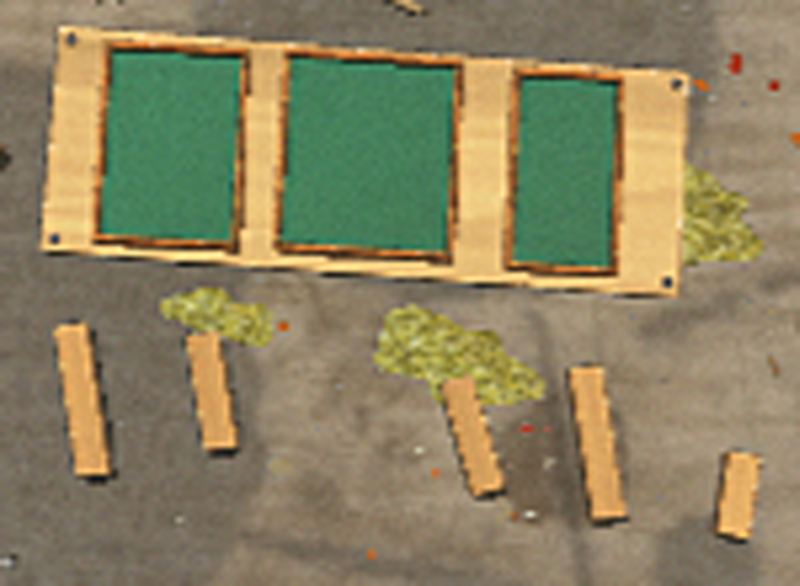

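The crops confirm the wooden block with five dark holes up, at crop1 (292,138). The bars are clear, and I read corners off these crops to fit known-size rectangles.

```bash
cat >> h.py <<'E'
from scipy.optimize import least_squares
def fit(s,px,z,L,W):
    # px corners in order; first edge px0->px1 is length L direction; returns centre, angle(deg) of L dir, rms mm, measured sides
    P=np.array([ray(s,u,v,z)[:2] for u,v in px]); c=P.mean(0); e=(P[1]-P[0])+(P[2]-P[3]); a0=np.arctan2(e[1],e[0])
    f=(P[3]-P[0]); sg=np.sign(np.cross(e,f))
    T=np.array([[-L/2,-W/2*sg],[L/2,-W/2*sg],[L/2,W/2*sg],[-L/2,W/2*sg]])
    def r(q):
        C,S=np.cos(q[2]),np.sin(q[2]); return ((T@np.array([[C,S],[-S,C]])+q[:2])-P).ravel()
    q=least_squares(r,[*c,a0]); m=lambda i,j:np.linalg.norm(P[i]-P[j])*1000
    return q.x[:2].round(4),round(np.degrees(q.x[2]),1),'rms %.1f L %.0f W %.0f'%(1000*np.sqrt(np.mean(q.fun**2)),(m(0,1)+m(3,2))/2,(m(0,3)+m(1,2))/2)
E
python3 -W ignore - <<'E'
from h import *
s=np.load('pics/top0.npz')
c1=lambda *p:[(140+(x+.5)/5-.5,155+(y+.5)/5-.5) for x,y in p]
c2=lambda *p:[(210+(x+.5)/5.33-.5,160+(y+.5)/5.33-.5) for x,y in p]
for i,(p,L) in enumerate([([(76,477),(55,325),(86,323),(108,474)],.11),([(205,451),(187,336),(217,333),(236,447)],.085),([(475,495),(444,382),(472,376),(502,488)],.085),([(594,520),(569,368),(602,367),(625,516)],.11),([(717,533),(726,453),(760,455),(750,537)],.06)]):
    print('bar',i,fit(s,c2(*p),.024,L,.024))
print('board',fit(s,c2((677,296),(690,72),(62,28),(42,250)),.006,.17,.47))
print('block',fit(s,c1((316,203),(228,107),(268,72),(356,165)),.028,.1,.0445))
f=fit(s,c1((243,517),(297,263),(98,228),(38,478)),.010,.2,.165);print('fix',f)
for n,p,z in [('stopL',(88,329),.022),('stopR',(252,359),.022),('pinL',(129,296),.03),('pinR',(223,315),.03),('knob',(145,420),.0655)]:
    print(n,ray(s,*c1(p)[0],z).round(4))
for n,p in [('t1',[(237,243),(246,52),(110,48),(97,240)]),('t2',[(450,257),(460,65),(290,55),(277,244)]),('t3',[(613,270),(619,80),(518,75),(506,263)])]:
    print(n,fit(s,c2(*p),.011,.14,{'t1':.097,'t2':.122,'t3':.072}[n]))
E
```

```text
bar 0 (array([0.4343, 0.1109]), np.float64(9.5), 'rms 0.8 L 110 W 23')
bar 1 (array([0.4415, 0.0179]), np.float64(10.1), 'rms 1.0 L 83 W 22')
bar 2 (array([ 0.4136, -0.17  ]), np.float64(15.2), 'rms 1.5 L 83 W 20')
bar 3 (array([ 0.4099, -0.2589]), np.float64(8.4), 'rms 1.0 L 108 W 23')
bar 4 (array([ 0.3746, -0.359 ]), np.float64(-7.4), 'rms 0.9 L 58 W 24')
board (array([ 0.6155, -0.0942]), np.float64(-3.2), 'rms 1.5 L 168 W 467')
block (array([0.6366, 0.2208]), np.float64(44.1), 'rms 1.3 L 103 W 42')
fix (array([0.4547, 0.3105]), np.float64(-9.7), 'rms 2.3 L 198 W 159')
stopL [0.4842 0.3721 0.022 ]
stopR [0.4633 0.2453 0.022 ]
pinL [0.5092 0.3404 0.03  ]
pinR [0.4958 0.2678 0.03  ]
knob [0.4121 0.3165 0.0655]
t1 (array([0.6236, 0.0498]), np.float64(-1.5), 'rms 2.3 L 144 W 102')
t2 (array([ 0.6191, -0.0951]), np.float64(-2.9), 'rms 2.0 L 143 W 126')
t3 (array([ 0.6091, -0.2385]), np.float64(-3.0), 'rms 1.9 L 142 W 77')
```

```bash
cat >> h.py <<'E'
def plan(start,*wps):
    # start/wps: (x,y,z,yaw deg). prints per call: tool shift cm, turn deg, min rows
    c=np.array(start,float)
    for w in wps:
        w=np.array(w,float); d=w-c; n=int(np.ceil(max(np.linalg.norm(d[:3])/.0415,abs(d[3])/7.1)/7))
        n=max(n,1)
        for k in range(n):
            e=d/n; y=np.radians(c[3]); C,S=np.cos(y),np.sin(y)
            r=np.array([C*e[0]+S*e[1],S*e[0]-C*e[1],-e[2]])*100
            print(f'[{r[0]:.2f},{r[1]:.2f},{r[2]:.2f},0,0,{-e[3]:.1f}] rows>={max(np.linalg.norm(e[:3])/.0415,abs(e[3])/7.1):.1f} -> {(c+e).round(4)}'); c=c+e
def now():
    o=ctrl.get_obs(); p=(*o['tool_pos'],o['orientation'][2]); print('now t %.1f'%o['clock'],np.round(p,4),'rp',np.round(o['orientation'][:2],2),'open %.4f gf %.1f F %s'%(o['opening'],o['gripper_force'],o['force'].round(1))); return p
E
python3 - <<'E'
from h import *
plan(now(),(.44,.311,.25,-9.5))
E
```

```text
now t 0.1 [  0.153    0.657    0.2257 -13.1155] rp [ 1.7991e+02 -1.0000e-02] open 0.0877 gf 0.0 F [0.1 0.7 0.3]
[17.90,13.59,-1.21,0,0,-1.8] rows>=5.4 -> [  0.2965   0.484    0.2379 -11.3077]
[17.46,14.15,-1.21,0,0,-1.8] rows>=5.4 -> [ 0.44   0.311  0.25  -9.5  ]
```

The manual's scale: shifts go in shares of 0.4 m and turns go in shares of 90 degrees. Converting my numbers, 17.9 cm / 40 = 0.4475, 13.6 cm / 40 = 0.34, -1.8 degrees / 90 = -0.02.

send_rows(
  plan=[
    [[0.225,0.17,-0.015,0,0,-0.01],[0.4475,0.34,-0.03,0,0,-0.02],[0.4475,0.34,-0.03,0,0,-0.02],[0.4475,0.34,-0.03,0,0,-0.02],[0.4475,0.34,-0.03,0,0,-0.02],[0.4475,0.34,-0.03,0,0,-0.02],[0.4475,0.34,-0.03,0,0,-0.02]],
  ],
)

```text
clock: 0.68
tool_pos: [0.2985, 0.4814, 0.2391]
orientation: [-180.0, -0.0, -11.5]
force: [-0.7, 0.4, -0.6]
opening: 0.0875
gripper_force: 0.0
```

To row units: 17.5 cm / 40 = 0.4375, 14.1 cm / 40 = 0.3525, -1.8 degrees / 90 = -0.02.

send_rows(
  plan=[
    [[0.4375,0.3525,-0.03,0,0,-0.02],[0.4375,0.3525,-0.03,0,0,-0.02],[0.4375,0.3525,-0.03,0,0,-0.02],[0.4375,0.3525,-0.03,0,0,-0.02],[0.4375,0.3525,-0.03,0,0,-0.02],[0.4375,0.3525,-0.03,0,0,-0.02],[0.4375,0.3525,-0.03,0,0,-0.02],[0.4375,0.3525,-0.03,0,0,-0.02]],
  ],
)

```text
clock: 1.35
tool_pos: [0.441, 0.3113, 0.2503]
orientation: [180.0, 0.0, -9.6]
force: [-0.4, 0.0, 0.1]
opening: 0.0875
gripper_force: 0.0
```

Run:
```python
from h import *
now(); s=snap('wrist','w1'); print(s['pose'].round(3))
now()
for p in [(.4737,.3087,.01),(.412,.3165,.0655),(.5092,.3404,.03),(.4958,.2678,.03)]: print(proj(s,p).round(0))
```

```text
now t 1.4 [ 0.441   0.3113  0.2503 -9.6308] rp [1.7999e+02 2.0000e-02] open 0.0875 gf 0.0 F [-0.4  0.   0.1]
[[-0.166 -0.948 -0.271  0.514]
 [-0.986  0.16   0.045  0.299]
 [ 0.001  0.275 -0.961  0.409]
 [ 0.     0.     0.     1.   ]]
now t 1.4 [ 0.4405  0.312   0.2502 -9.5592] rp [1.7999e+02 2.0000e-02] open 0.0873 gf 0.0 F [-0.7 -0.5  0.2]
[254. 133.]
[256. 197.]
[220. 108.]
[287. 109.]
```

View pics/w1.png

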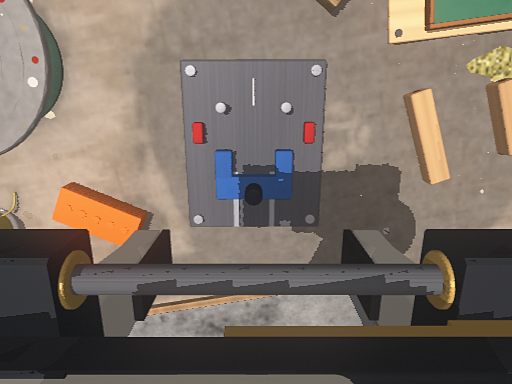

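The wrist view agrees with the top-camera fits: pins at (221,108) and (287,108), knob at (254,192). Next I draw the jaw open.

Run:
```python
from h import *
plan(now(),(.413,.318,.036,-9.5))
```

```text
now t 1.4 [ 0.4405  0.312   0.2502 -9.5592] rp [1.7999e+02 2.0000e-02] open 0.0873 gf 0.0 F [-0.7 -0.5  0.2]
[-2.81,-0.14,21.42,0,0,-0.1] rows>=5.2 -> [ 0.413  0.318  0.036 -9.5  ]
```

To row units: 21.4 cm / 40 = 0.535, 21 cm / 40 = 0.525.

send_rows(
  plan=[
    [[-0.07,-0.0025,0.1,0,0,0],[-0.07,-0.0025,0.2,0,0,0],[-0.07,-0.0025,0.3,0,0,0],[-0.07,-0.0025,0.4,0,0,0],[-0.07,-0.0025,0.475,0,0,0],[-0.07,-0.0025,0.525,0,0,0],[-0.07,-0.0025,0.535,0,0,0],[-0.07,-0.0025,0.535,0,0,0]],
  ],
)

```text
clock: 2.07
tool_pos: [0.412, 0.3175, 0.0352]
orientation: [179.8, 0.1, -9.4]
force: [-0.2, -0.6, 0.7]
opening: 0.0878
gripper_force: 0.0
```

send_rows(
  plan=[
    [[0,0,0,0,0,0],[0,0,0,0,0,0],[0,0,0,0,0,0],[0,0,0,0,0,0],[0,0,0,0,0,0],[0,0,0,0,0,0],[0,0,0,0,0,0],[0,0,0,0,0,0]],
  ],
  fingers=0,
)

```text
clock: 2.73
tool_pos: [0.4132, 0.3173, 0.0367]
orientation: [-180.0, -0.0, -9.5]
force: [0.8, 0.4, -0.2]
opening: 0.0397
gripper_force: 0.0
```

To row units: -3 cm / 40 = -0.075, -2.5 cm / 40 = -0.0625.

send_rows(
  plan=[
    [[-0.0125,0,0,0,0,0],[-0.025,0,0,0,0,0],[-0.0375,0,0,0,0,0],[-0.05,0,0,0,0,0],[-0.0625,0,0,0,0,0],[-0.075,0,0,0,0,0],[-0.075,0,0,0,0,0],[-0.075,0,0,0,0,0]],
  ],
)

```text
clock: 3.4
tool_pos: [0.3831, 0.3224, 0.0366]
orientation: [180.0, 0.0, -9.5]
force: [0.3, -0.8, -0.2]
opening: 0.0006
gripper_force: 0.0
```

send_rows(
  plan=[
    [[0,0,0,0,0,0],[0,0,0,0,0,0],[0,0,0,0,0,0]],
  ],
)

```text
clock: 3.65
tool_pos: [0.3837, 0.3223, 0.0365]
orientation: [180.0, -0.0, -9.5]
force: [-0.6, -0.5, 0.2]
opening: 0.0005
gripper_force: 0.0
```

The fingers close at about 72 mm/s, so they had not reached the knob when I pulled. I'll reopen, go back and wait longer this time.

send_rows(
  plan=[
    [[0,0,0,0,0,0],[0,0,0,0,0,0],[0,0,0,0,0,0],[0,0,0,0,0,0],[0,0,0,0,0,0],[0,0,0,0,0,0],[0,0,0,0,0,0],[0,0,0,0,0,0]],
  ],
  fingers=0.5,
)

```text
clock: 4.32
tool_pos: [0.3835, 0.3223, 0.0366]
orientation: [-180.0, -0.0, -9.5]
force: [0.0, 1.4, -0.2]
opening: 0.0428
gripper_force: 0.0
```

To row units: 3 cm / 40 = 0.075, 2.9 cm / 40 = 0.0725.

send_rows(
  plan=[
    [[0.0125,0,0,0,0,0],[0.025,0,0,0,0,0],[0.0375,0,0,0,0,0],[0.05,0,0,0,0,0],[0.0625,0,0,0,0,0],[0.0725,0,0,0,0,0],[0.075,0,0,0,0,0],[0.075,0,0,0,0,0]],
  ],
)

```text
clock: 4.98
tool_pos: [0.4134, 0.3171, 0.0364]
orientation: [180.0, 0.0, -9.5]
force: [0.6, -0.0, 0.4]
opening: 0.0436
gripper_force: 0.0
```

send_rows(
  plan=[
    [[0,0,0,0,0,0],[0,0,0,0,0,0],[0,0,0,0,0,0],[0,0,0,0,0,0],[0,0,0,0,0,0],[0,0,0,0,0,0],[0,0,0,0,0,0],[0,0,0,0,0,0]],
  ],
  fingers=0,
)

```text
clock: 5.65
tool_pos: [0.4135, 0.3193, 0.0368]
orientation: [-179.8, -0.1, -9.5]
force: [0.5, 5.2, -4.5]
opening: 0.0193
gripper_force: 30.0
```

To row units: -3.1 cm / 40 = -0.0775, -3 cm / 40 = -0.075.

send_rows(
  plan=[
    [[-0.0125,-0.0025,0,0,0,0],[-0.025,-0.005,0,0,0,0],[-0.0375,-0.005,0,0,0,0],[-0.05,-0.005,0,0,0,0],[-0.0625,-0.005,0,0,0,0],[-0.075,-0.005,0,0,0,0],[-0.0775,-0.005,0,0,0,0],[-0.0775,-0.005,0,0,0,0]],
  ],
)

```text
clock: 6.32
tool_pos: [0.3838, 0.3243, 0.0367]
orientation: [-180.0, -0.1, -9.4]
force: [14.5, -3.6, -4.3]
opening: 0.0191
gripper_force: 30.0
```

send_rows(
  plan=[
    [[0,0,0,0,0,0],[0,0,0,0,0,0],[0,0,0,0,0,0],[0,0,0,0,0,0]],
  ],
)

```text
clock: 6.65
tool_pos: [0.3838, 0.3243, 0.0367]
orientation: [-180.0, -0.1, -9.5]
force: [13.8, -3.7, -4.2]
opening: 0.019
gripper_force: 30.0
```

To row units: -12 cm / 40 = -0.3, -8 cm / 40 = -0.2.

send_rows(
  plan=[
    [[0,0,0,0,0,0],[0,0,0,0,0,0],[0,0,0,0,0,0],[0,0,0,0,0,0],[0,0,-0.1,0,0,0],[0,0,-0.2,0,0,0],[0,0,-0.3,0,0,0],[0,0,-0.3,0,0,0]],
  ],
  fingers=1,
)

```text
clock: 7.32
tool_pos: [0.3852, 0.3279, 0.1643]
orientation: [-179.4, -0.3, -9.4]
force: [0.2, 1.6, 0.1]
opening: 0.0665
gripper_force: 0.0
```

Run:
```python
from h import *
p=now(); s=snap('wrist','w2'); 
plan(p,(.6366,.2208,.14,44.1),(.6366,.2208,.009,44.1))
c=np.array([.4740,.3088]); u=np.array([.986,-.165])
k=c+u*(-.0615-.031); print(proj(s,[*k,.0655]))
k=c+u*(-.0175-.031);v=np.array([.165,.986]); print(proj(s,[*(k+.035*v),.0275]),proj(s,[*(k-.035*v),.0275]))
```

```text
now t 7.3 [ 0.3852  0.3279  0.1643 -9.4047] rp [-179.41   -0.32] open 0.0665 gf 0.0 F [0.2 1.6 0.1]
[13.27,3.23,1.22,0,0,-26.8] rows>=3.8 -> [ 0.5109  0.2744  0.1522 17.3477]
[10.40,8.86,1.22,0,0,-26.8] rows>=3.8 -> [ 0.6366  0.2208  0.14   44.1   ]
[-0.00,0.00,13.10,0,0,-0.0] rows>=3.2 -> [6.366e-01 2.208e-01 9.000e-03 4.410e+01]
[262.59011945 195.86437862]
[222.73417321 135.36241835] [302.63176823 135.70721373]
```

View pics/w2.png

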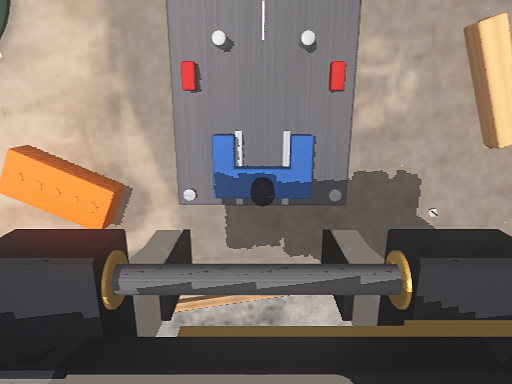

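The jaw is open, its faces at row 135 as predicted for 31 mm. Now I go above the wooden block.

To row units: 26.6 cm / 40 = 0.665, 6.5 cm / 40 = 0.1625, -53.5 degrees / 90 = -0.5944.

send_rows(
  plan=[
    [[0.1,0.025,0,0,0,-0.0778],[0.2,0.05,-0.0125,0,0,-0.1556],[0.3,0.075,-0.0125,0,0,-0.2333],[0.4,0.1,-0.0125,0,0,-0.3111],[0.5,0.125,-0.0125,0,0,-0.3889],[0.6,0.15,-0.0125,0,0,-0.4667],[0.665,0.1625,-0.0125,0,0,-0.5444],[0.665,0.1625,-0.0125,0,0,-0.5944]],
  ],
)

```text
clock: 8.03
tool_pos: [0.6386, 0.2135, 0.1592]
orientation: [180.0, 0.1, 44.2]
force: [-0.4, 1.4, -0.0]
opening: 0.0877
gripper_force: 0.0
```

send_rows(
  plan=[
    [[0,0,0,0,0,0],[0,0,0,0,0,0]],
  ],
)

```text
clock: 8.2
tool_pos: [0.6336, 0.216, 0.16]
orientation: [-179.9, 0.1, 43.7]
force: [-1.1, -0.1, -0.2]
opening: 0.0873
gripper_force: 0.0
```

Run:
```python
from h import *
p=now(); s=snap('wrist','w3'); 
cv2.imwrite('pics/w3c.png',cv2.resize(s['img'][60:240,136:376],None,fx=3.2,fy=3.2)[:,:,::-1])
plan(p,(.6366,.2208,.009,44.1))
```

```text
now t 8.2 [ 0.6336  0.216   0.16   43.6978] rp [-1.7994e+02  1.4000e-01] open 0.0873 gf 0.0 F [-1.1 -0.1 -0.2]
[0.55,-0.15,15.10,0,0,-0.4] rows>=3.6 -> [6.366e-01 2.208e-01 9.000e-03 4.410e+01]
```

View pics/w3c.png

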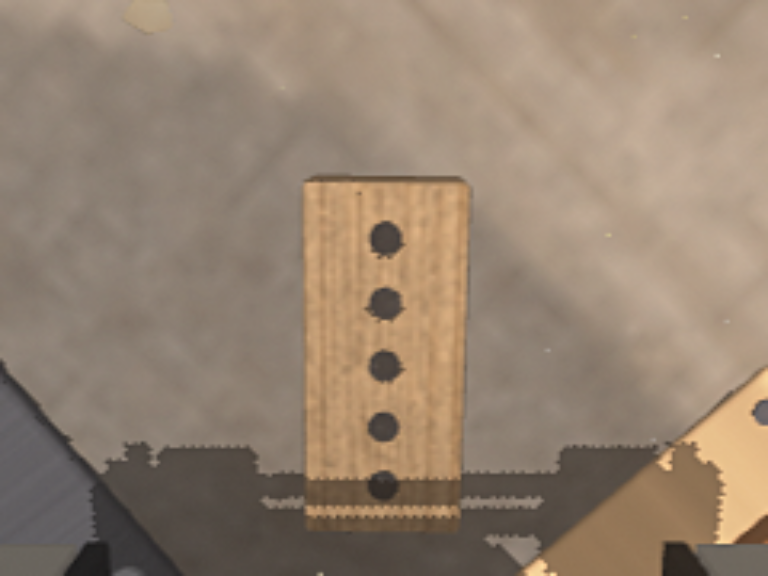

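The crop shows the wooden block squarely below, with its middle hole at (385,366) and top corners at (304,181), (469,184), (460,530) and (306,530).

```bash
python3 -W ignore - <<'E'
from h import *
s=np.load('pics/w3.npz'); q=lambda *p:[(136+(x+.5)/3.2-.5,60+(y+.5)/3.2-.5) for x,y in p]
print(fit(s,q((306,530),(304,181),(469,184),(460,530)),.028,.1,.0445))
print([ray(s,*p,.028).round(4) for p in q((385,366),(385,238),(383,486))])
p=now(); plan(p,(.6366,.2208,.009,44.1))
E
```

```text
(array([0.6394, 0.2218]), np.float64(43.2), 'rms 0.6 L 99 W 44')
[array([0.6391, 0.2214, 0.028 ]), array([0.6646, 0.2458, 0.028 ]), array([0.6133, 0.1974, 0.028 ])]
now t 8.2 [ 0.6333  0.2165  0.1606 43.7323] rp [-1.7996e+02  1.0000e-01] open 0.0878 gf 0.0 F [-0.1  0.  -0.8]
[0.54,-0.08,15.16,0,0,-0.4] rows>=3.7 -> [6.366e-01 2.208e-01 9.000e-03 4.410e+01]
```

To row units: 15.1 cm / 40 = 0.3775, 15 cm / 40 = 0.375, 0.4 degrees / 90 = 0.0044.

send_rows(
  plan=[
    [[0.0175,0,0.1,0,0,0.0044],[0.0175,0,0.2,0,0,0.0044],[0.0175,0,0.2875,0,0,0.0044],[0.0175,0,0.35,0,0,0.0044],[0.0175,0,0.375,0,0,0.0044],[0.0175,0,0.3775,0,0,0.0044],[0.0175,0,0.3775,0,0,0.0044]],
  ],
)

```text
clock: 8.83
tool_pos: [0.6394, 0.2222, 0.0115]
orientation: [180.0, -0.0, 43.6]
force: [0.1, 0.6, 0.6]
opening: 0.0878
gripper_force: 0.0
```

send_rows(
  plan=[
    [[0,0,0,0,0,0],[0,0,0,0,0,0],[0,0,0,0,0,0],[0,0,0,0,0,0],[0,0,0,0,0,0],[0,0,0,0,0,0],[0,0,0,0,0,0],[0,0,0,0,0,0]],
  ],
  fingers=0,
)

```text
clock: 9.5
tool_pos: [0.6395, 0.2212, 0.0107]
orientation: [180.0, -0.0, 43.6]
force: [-0.6, -0.3, 1.5]
opening: 0.0444
gripper_force: 30.0
```

send_rows(
  plan=[
    [[0,0,0,0,0,0],[0,0,-0.025,0,0,0],[0,0,-0.075,0,0,0],[0,0,-0.15,0,0,0],[0,0,-0.175,0,0,0],[0,0,-0.175,0,0,0],[0,0,-0.175,0,0,0]],
  ],
)

```text
clock: 10.08
tool_pos: [0.6397, 0.2215, 0.0814]
orientation: [-180.0, -0.1, 43.6]
force: [-1.2, 0.3, -1.8]
opening: 0.0445
gripper_force: 30.0
```

```bash
python3 -W ignore - <<'E'
from h import *
p=now(); plan(p,(.4691,.3096,.08,80.5),(.4691,.3096,.019,80.5))
E
```

```text
now t 10.1 [ 0.6397  0.2215  0.0814 43.5783] rp [-1.8e+02 -1.0e-01] open 0.0445 gf 30.0 F [-1.2  0.3 -1.8]
[-6.28,-18.14,0.14,0,0,-36.9] rows>=5.2 -> [4.691e-01 3.096e-01 8.000e-02 8.050e+01]
[0.00,0.00,6.10,0,0,-0.0] rows>=1.5 -> [4.691e-01 3.096e-01 1.900e-02 8.050e+01]
```

To row units: -18.1 cm / 40 = -0.4525, -5.2 cm / 40 = -0.13, -36.9 degrees / 90 = -0.41.

send_rows(
  plan=[
    [[-0.025,-0.075,0,0,0,-0.0667],[-0.05,-0.15,0,0,0,-0.1333],[-0.0775,-0.225,0,0,0,-0.2],[-0.1025,-0.3,0,0,0,-0.2667],[-0.13,-0.375,0,0,0,-0.3333],[-0.1575,-0.4525,0,0,0,-0.41],[-0.1575,-0.4525,0,0,0,-0.41],[-0.1575,-0.4525,0,0,0,-0.41]],
  ],
)

```text
clock: 10.75
tool_pos: [0.4672, 0.3092, 0.0798]
orientation: [-179.9, 0.1, 80.6]
force: [0.3, 0.0, -1.0]
opening: 0.0445
gripper_force: 30.0
```

send_rows(
  plan=[
    [[0,0,0,0,0,0],[0,0,0,0,0,0],[0,0,0,0,0,0]],
  ],
)

```text
clock: 11.0
tool_pos: [0.4696, 0.3083, 0.08]
orientation: [-180.0, 0.0, 80.4]
force: [-0.2, 0.7, -1.3]
opening: 0.0449
gripper_force: 30.0
```

```bash
python3 -W ignore - <<'E'
from h import *
p=now(); plan(p,(.4691,.3096,.0213,80.5))
E
```

```text
now t 11.0 [4.69600e-01 3.08300e-01 8.00000e-02 8.03873e+01] rp [-1.7998e+02  4.0000e-02] open 0.0449 gf 30.0 F [-0.2  0.7 -1.3]
[0.12,-0.07,5.87,0,0,-0.1] rows>=1.4 -> [4.691e-01 3.096e-01 2.130e-02 8.050e+01]
```

To row units: 5.9 cm / 40 = 0.1475, 5.8 cm / 40 = 0.145.

send_rows(
  plan=[
    [[0.0025,0,0.05,0,0,0],[0.0025,0,0.1,0,0,0],[0.0025,0,0.135,0,0,0],[0.0025,0,0.145,0,0,0],[0.0025,0,0.1475,0,0,0],[0.0025,0,0.1475,0,0,0],[0.0025,0,0.1475,0,0,0]],
  ],
)

```text
clock: 11.58
tool_pos: [0.4698, 0.3099, 0.0218]
orientation: [180.0, -0.0, 80.4]
force: [-0.2, -0.2, -0.8]
opening: 0.0445
gripper_force: 30.0
```

send_rows(
  plan=[
    [[0,0,0,0,0,0],[0,0,0,0,0,0],[0,0,0,0,0,0],[0,0,0,0,0,0],[0,0,0,0,0,0]],
  ],
  fingers=0.75,
)

```text
clock: 12.0
tool_pos: [0.4694, 0.3101, 0.0218]
orientation: [180.0, -0.0, 80.5]
force: [-0.3, -0.3, 0.0]
opening: 0.0652
gripper_force: 0.0
```

To row units: -15 cm / 40 = -0.375, -12 cm / 40 = -0.3.

send_rows(
  plan=[
    [[0,0,-0.025,0,0,0],[0,0,-0.1,0,0,0],[0,0,-0.2,0,0,0],[0,0,-0.3,0,0,0],[0,0,-0.375,0,0,0],[0,0,-0.375,0,0,0],[0,0,-0.375,0,0,0],[0,0,-0.375,0,0,0]],
  ],
)

```text
clock: 12.67
tool_pos: [0.4689, 0.3097, 0.172]
orientation: [-180.0, -0.0, 80.5]
force: [0.9, -0.5, 0.2]
opening: 0.066
gripper_force: 0.0
```

```bash
python3 -W ignore - <<'E'
from h import *
s=snap('top','top1'); w=snap('wrist','w4'); p=now()
a=cv2.resize(s['img'][190:270,175:255],(560,560),interpolation=cv2.INTER_CUBIC)
b=cv2.resize(w['img'][40:300,:],None,fx=1,fy=1)
m=np.zeros((560+0,800,3),np.uint8); m[:,:560]=a; 
cv2.imwrite('pics/c4.png',w['img'][:,:,::-1])
c=np.array([.4740,.3088]); print([proj(w,[*(c+np.array([.986,-.165])*x+np.array([.165,.986])*y),.038]).round(0) for x,y in [(-.005,0),(-.005,.05),(-.005,-.05)]])
kn=c+np.array([.986,-.165])*(-.0615-.0315)
plan(p,(*kn,.12,-9.5),(*kn,.036,-9.5))
E
```

```text
now t 12.8 [ 0.4687  0.3093  0.1707 80.4839] rp [-1.7994e+02  9.0000e-02] open 0.0656 gf 0.0 F [-0.7 -0.1 -0.1]
[array([256., 182.]), array([257., 125.]), array([256., 234.])]
[0.02,-4.38,2.54,0,0,45.0] rows>=6.3 -> [ 0.4255  0.3167  0.1454 35.492 ]
[-3.08,-3.11,2.54,0,0,45.0] rows>=6.3 -> [ 0.3823  0.3241  0.12   -9.5   ]
[0.00,-0.00,8.40,0,0,-0.0] rows>=2.0 -> [ 0.3823  0.3241  0.036  -9.5   ]
```

View pics/c4.png

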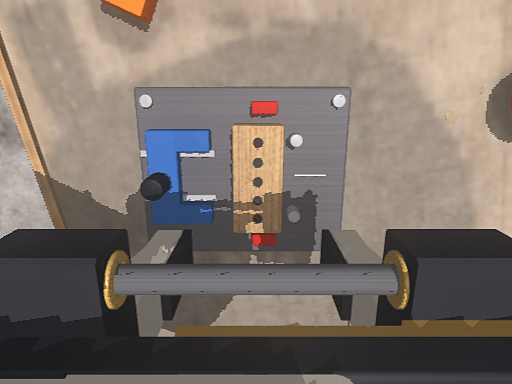

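The block sits centred between the stops, its ends at rows 124 and 233 as predicted. I keep this orientation, grip the knob along x and push the jaw shut.

To row units: 13.4 cm / 40 = 0.335, -8.8 cm / 40 = -0.22.

send_rows(
  plan=[
    [[0,-0.075,0,0,0,0],[0,-0.15,0.05,0,0,0],[0,-0.22,0.125,0,0,0],[0,-0.22,0.2125,0,0,0],[0,-0.22,0.3,0,0,0],[0,-0.22,0.3325,0,0,0],[0,-0.22,0.335,0,0,0],[0,-0.22,0.335,0,0,0]],
  ],
)

```text
clock: 13.43
tool_pos: [0.382, 0.3235, 0.0363]
orientation: [-179.9, 0.2, 80.5]
force: [-0.6, 0.0, -0.2]
opening: 0.0657
gripper_force: 0.0
```

send_rows(
  plan=[
    [[0,0,0,0,0,0],[0,0,0,0,0,0],[0,0,0,0,0,0],[0,0,0,0,0,0],[0,0,0,0,0,0],[0,0,0,0,0,0],[0,0,0,0,0,0],[0,0,0,0,0,0]],
  ],
  fingers=0,
)

```text
clock: 14.1
tool_pos: [0.3834, 0.3244, 0.0378]
orientation: [179.9, -0.0, 80.5]
force: [8.8, -4.7, -3.6]
opening: 0.0189
gripper_force: 30.0
```

send_rows(
  plan=[
    [[0,0,0,0,0,0],[0,0,0,0,0,0],[0,0,0,0,0,0]],
  ],
)

```text
clock: 14.35
tool_pos: [0.3834, 0.3244, 0.0378]
orientation: [179.9, -0.0, 80.5]
force: [6.3, -2.8, -0.2]
opening: 0.0188
gripper_force: 30.0
```

To row units: 2.5 cm / 40 = 0.0625, 2.4 cm / 40 = 0.06.

send_rows(
  plan=[
    [[0,0.01,0,0,0,0],[0,0.02,0,0,0,0],[0,0.03,0,0,0,0],[0,0.04,0,0,0,0],[0,0.0475,0,0,0,0],[0,0.055,0,0,0,0],[0,0.06,0,0,0,0],[0,0.0625,0,0,0,0]],
  ],
)

```text
clock: 15.02
tool_pos: [0.4074, 0.3204, 0.0378]
orientation: [-180.0, -0.0, 80.5]
force: [-3.1, -0.9, 6.2]
opening: 0.0192
gripper_force: 30.0
```

To row units: 0.3 cm / 40 = 0.0075, 0.2 cm / 40 = 0.005.

send_rows(
  plan=[
    [[0,0.0025,0,0,0,0],[0,0.005,0,0,0,0],[0,0.0075,0,0,0,0],[0,0.0075,0,0,0,0]],
  ],
)

```text
clock: 15.35
tool_pos: [0.4102, 0.3199, 0.0378]
orientation: [-180.0, -0.0, 80.5]
force: [-3.1, -0.6, 5.6]
opening: 0.019
gripper_force: 30.0
```

To row units: 0.1 cm / 40 = 0.0025.

send_rows(
  plan=[
    [[0,0.0025,0,0,0,0],[0,0.0025,0,0,0,0],[0,0.0025,0,0,0,0]],
  ],
)

```text
clock: 15.6
tool_pos: [0.4103, 0.3199, 0.0378]
orientation: [-179.9, -0.0, 80.5]
force: [-9.4, 1.6, 9.0]
opening: 0.0188
gripper_force: 30.0
```

To row units: 0.1 cm / 40 = 0.0025.

send_rows(
  plan=[
    [[0,0.0025,0,0,0,0],[0,0.0025,0,0,0,0],[0,0.0025,0,0,0,0],[0,0.0025,0,0,0,0],[0,0,0,0,0,0]],
  ],
)

```text
clock: 16.02
tool_pos: [0.4102, 0.3199, 0.0378]
orientation: [-179.9, 0.0, 80.5]
force: [-4.1, 0.7, 5.5]
opening: 0.0192
gripper_force: 30.0
```

send_rows(
  plan=[
    [[0,0,0,0,0,0],[0,0,0,0,0,0],[0,0,0,0,0,0],[0,0,0,0,0,0]],
  ],
  fingers=0.34,
)

```text
clock: 16.35
tool_pos: [0.4113, 0.3195, 0.0374]
orientation: [-180.0, 0.0, 80.5]
force: [-0.2, -0.2, -1.0]
opening: 0.0293
gripper_force: 0.0
```

To row units: -14 cm / 40 = -0.35, -12 cm / 40 = -0.3.

send_rows(
  plan=[
    [[0,0,-0.05,0,0,0],[0,0,-0.125,0,0,0],[0,0,-0.2,0,0,0],[0,0,-0.3,0,0,0],[0,0,-0.35,0,0,0],[0,0,-0.35,0,0,0],[0,0,-0.35,0,0,0],[0,0,-0.35,0,0,0]],
  ],
)

```text
clock: 17.02
tool_pos: [0.4108, 0.3191, 0.177]
orientation: [-180.0, 0.0, 80.5]
force: [-0.9, 0.1, -0.5]
opening: 0.0296
gripper_force: 0.0
```

```bash
python3 -W ignore - <<'E'
from h import *
w=snap('wrist','w5'); s=snap('top','top2'); p=now()
a=cv2.resize(w['img'][20:240,156:376],(600,600),interpolation=cv2.INTER_CUBIC); cv2.imwrite('pics/c5.png',a[:,:,::-1])
plan(p,(.4343,.1109,.15,9.5),(.4343,.1109,.01,9.5))
plan(p,(.4343,.1109,.15,-170.5))
E
```

```text
now t 17.1 [ 0.4106  0.3189  0.1763 80.4747] rp [-1.7994e+02  1.2000e-01] open 0.0296 gf 0.0 F [-0.3  0.1 -0.9]
[-10.06,2.89,1.31,0,0,35.5] rows>=5.0 -> [ 0.4225  0.2149  0.1631 44.9873]
[-6.52,8.19,1.31,0,0,35.5] rows>=5.0 -> [0.4343 0.1109 0.15   9.5   ]
[0.00,0.00,14.00,0,0,-0.0] rows>=3.4 -> [0.4343 0.1109 0.01   9.5   ]
[-3.35,0.96,0.44,0,0,41.8] rows>=5.9 -> [ 0.4146  0.2843  0.1719 38.6456]
[-1.86,2.95,0.44,0,0,41.8] rows>=5.9 -> [ 0.4185  0.2496  0.1675 -3.1836]
[0.59,3.44,0.44,0,0,41.8] rows>=5.9 -> [  0.4225   0.2149   0.1631 -45.0127]
[2.73,2.17,0.44,0,0,41.8] rows>=5.9 -> [  0.4264   0.1802   0.1588 -86.8418]
[3.48,-0.20,0.44,0,0,41.8] rows>=5.9 -> [   0.4304    0.1456    0.1544 -128.6709]
[2.46,-2.47,0.44,0,0,41.8] rows>=5.9 -> [ 4.343e-01  1.109e-01  1.500e-01 -1.705e+02]
```

View pics/c5.png

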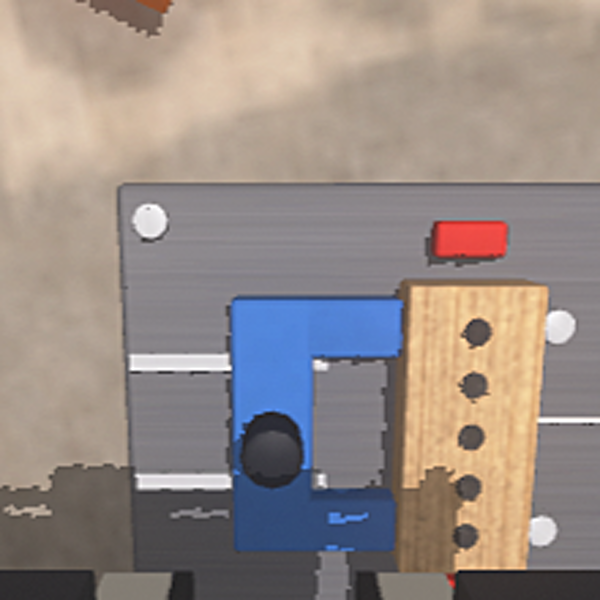

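```bash
python3 -W ignore - <<'E'
from h import *
s=np.load('pics/w5.npz'); sc=600/220; q=lambda x,y:(156+(x+.5)/sc-.5,20+(y+.5)/sc-.5)
u=np.array([.986,-.165]);v=np.array([.165,.986]);c=np.array([.474,.3088])
for n,z,ps in [('holes',.038,[(478,332),(474,385),(471,437),(468,487),(465,536)]),('pins',.03,[(559,327),(542,531)]),('plate',.01,[(120,185),(133,570)]),('stop',.022,[(470,238)]),('knob',.0655,[(272,449)]),('jawpad',.0275,[(402,300),(402,355)]),('blockR',.038,[(547,285),(528,568)]),('blockL',.038,[(405,287),(400,568)])]:
    P=[ray(s,*q(*p),z)[:2]-c for p in ps]; print(n,[(round(1000*p@u,1),round(1000*p@v,1)) for p in P])
E
```

```text
holes [(np.float64(2.2), np.float64(35.8)), (np.float64(2.0), np.float64(18.3)), (np.float64(2.1), np.float64(0.7)), (np.float64(2.1), np.float64(-16.8)), (np.float64(2.1), np.float64(-34.6))]
pins [(np.float64(30.9), np.float64(36.4)), (np.float64(31.1), np.float64(-35.6))]
plate [(np.float64(-116.5), np.float64(81.9)), (np.float64(-117.9), np.float64(-58.7))]
stop [(np.float64(1.2), np.float64(64.9))]
knob [(np.float64(-64.5), np.float64(3.6))]
jawpad [(np.float64(-21.4), np.float64(45.0)), (np.float64(-20.7), np.float64(26.6))]
blockR [(np.float64(23.4), np.float64(50.8)), (np.float64(24.8), np.float64(-46.4))]
blockL [(np.float64(-22.0), np.float64(50.1)), (np.float64(-19.9), np.float64(-46.5))]
```

The block is square to the pins, y ≈ 0.6 mm, with the jaw shut. Next is one high wrist view over bars and trays.

```bash
python3 -W ignore - <<'E'
from h import *
plan(now(),(.48,-.11,.40,8.5))
E
```

```text
now t 17.1 [ 0.4106  0.3189  0.1763 80.4747] rp [-1.7994e+02  1.2000e-01] open 0.0296 gf 0.0 F [-0.3  0.1 -0.9]
[-20.58,6.97,-11.19,0,0,36.0] rows>=5.9 -> [ 0.4453  0.1045  0.2881 44.4873]
[-12.55,17.73,-11.19,0,0,36.0] rows>=5.9 -> [ 0.48 -0.11  0.4   8.5 ]
```

To row units: -20.6 cm / 40 = -0.515, -17 cm / 40 = -0.425, 36 degrees / 90 = 0.4.

send_rows(
  plan=[
    [[-0.075,0.025,-0.05,0,0,0.0667],[-0.1625,0.0575,-0.1,0,0,0.1333],[-0.25,0.0875,-0.1375,0,0,0.2],[-0.3375,0.115,-0.1875,0,0,0.2667],[-0.425,0.145,-0.2325,0,0,0.3333],[-0.515,0.175,-0.28,0,0,0.4]],
  ],
  fingers=0.6,
)

```text
clock: 17.62
tool_pos: [0.4454, 0.1037, 0.289]
orientation: [-180.0, 0.1, 44.2]
force: [0.1, -0.4, 0.2]
opening: 0.0522
gripper_force: 0.0
```

To row units: 17.7 cm / 40 = 0.4425, 15 cm / 40 = 0.375, 36 degrees / 90 = 0.4.

send_rows(
  plan=[
    [[-0.05,0.075,-0.05,0,0,0.0667],[-0.1,0.15,-0.1,0,0,0.1333],[-0.15,0.225,-0.15,0,0,0.2],[-0.2125,0.3,-0.2,0,0,0.2667],[-0.2625,0.375,-0.25,0,0,0.3333],[-0.3125,0.4425,-0.28,0,0,0.4],[-0.3125,0.4425,-0.28,0,0,0.4],[-0.3125,0.4425,-0.28,0,0,0.4]],
  ],
)

```text
clock: 18.28
tool_pos: [0.481, -0.11, 0.4003]
orientation: [-180.0, 0.1, 8.3]
force: [0.2, 1.1, -1.0]
opening: 0.0528
gripper_force: 0.0
```

send_rows(
  plan=[
    [[0,0,0,0,0,0],[0,0,0,0,0,0],[0,0,0,0,0,0]],
  ],
)

```text
clock: 18.53
tool_pos: [0.4806, -0.1073, 0.4004]
orientation: [-180.0, 0.1, 8.6]
force: [0.2, -0.1, -0.3]
opening: 0.0525
gripper_force: 0.0
```

```bash
python3 -W ignore - <<'E'
from h import *
now(); w=snap('wrist','w6'); now()
a=cv2.resize(w['img'][0:240,56:456],(800,480),interpolation=cv2.INTER_CUBIC); cv2.imwrite('pics/c6.png',a[:,:,::-1])
E
```

```text
now t 18.5 [ 0.4806 -0.1073  0.4004  8.6134] rp [-1.7999e+02  8.0000e-02] open 0.0525 gf 0.0 F [ 0.2 -0.1 -0.3]
now t 18.6 [ 0.4807 -0.1073  0.4007  8.616 ] rp [-1.8e+02  5.0e-02] open 0.0527 gf 0.0 F [ 0.1 -0.3  0.8]
```

View pics/c6.png

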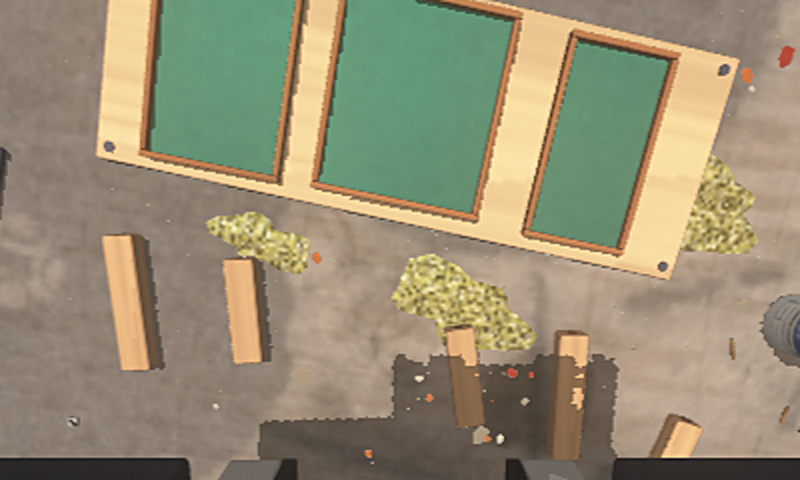

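The view shows both left bars fully, the board's near corners at (97,157) and (667,277), and the trays. I compare these with the top-camera fits.

```bash
python3 -W ignore - <<'E'
from h import *
s=np.load('pics/w6.npz'); q=lambda *p:[(56+(x+.5)/2-.5,(y+.5)/2-.5) for x,y in p]
print('b0',fit(s,q((121,371),(103,236),(133,234),(153,370)),.024,.11,.024))
print('b1',fit(s,q((232,363),(223,260),(253,259),(263,361)),.024,.085,.024))
print('b2',fit(s,q((457,427),(446,331),(472,329),(483,425)),.024,.085,.024))
B=[ray(s,*p,.006)[:2] for p in q((97,157),(667,277),(739,59))]; print(np.round(B,4))
d=B[0]-B[1]; print('board ydir',np.degrees(np.arctan2(d[1],d[0])),np.linalg.norm(d),'centre',(B[0]+B[2])/2)
print('t3',fit(s,q((623,248),(669,62),(576,42),(531,232)),.011,.14,.072))
for n,p in [('t1',((147,150),(274,177))),('t2',((319,183),(473,213)))]:
    a,b=[ray(s,*x,.011)[:2] for x in q(*p)]; e=a-b; print(n,np.linalg.norm(e), (a+b)/2+.07*np.array([e[1],-e[0]])/np.linalg.norm(e))
E
```

```text
b0 (array([0.4357, 0.1075]), np.float64(10.3), 'rms 0.7 L 109 W 25')
b1 (array([0.4439, 0.0157]), np.float64(10.3), 'rms 0.8 L 83 W 25')
b2 (array([ 0.4157, -0.1708]), np.float64(16.3), 'rms 1.2 L 83 W 22')
[[ 0.5449  0.1428]
 [ 0.5216 -0.3222]
 [ 0.6885 -0.3334]]
board ydir 87.13348717959181 0.46555067176484494 centre [ 0.61672535 -0.09529464]
t3 (array([ 0.6092, -0.2428]), np.float64(-1.3), 'rms 1.0 L 139 W 74')
t1 0.09915792357067847 [0.62339947 0.0495266 ]
t2 0.12339271387004314 [ 0.619718   -0.09574914]
```

Wrist and top fits agree within 2 mm. I use the averages and start with bar 0, which is long.

```bash
python3 -W ignore - <<'E'
from h import *
plan(now(),(.435,.1092,.10,10),(.435,.1092,.008,10),(.435,.1092,.10,10),(.646,-.0965,.10,-93),(.646,-.0965,.03,-93))
E
```

```text
now t 18.6 [ 0.4807 -0.1073  0.4007  8.616 ] rp [-1.8e+02  5.0e-02] open 0.0527 gf 0.0 F [ 0.1 -0.3  0.8]
[-0.64,-11.04,15.04,0,0,-0.7] rows>=4.5 -> [4.579e-01 1.000e-03 2.504e-01 9.308e+00]
[-0.50,-11.05,15.04,0,0,-0.7] rows>=4.5 -> [ 0.435   0.1092  0.1    10.    ]
[-0.00,0.00,9.20,0,0,-0.0] rows>=2.2 -> [4.350e-01 1.092e-01 8.000e-03 1.000e+01]
[0.00,0.00,-9.20,0,0,-0.0] rows>=2.2 -> [ 0.435   0.1092  0.1    10.    ]
[5.74,7.97,-0.00,0,0,34.3] rows>=4.8 -> [  0.5053   0.0406   0.1    -24.3333]
[9.23,3.35,-0.00,0,0,34.3] rows>=4.8 -> [ 5.75700e-01 -2.79000e-02  1.00000e-01 -5.86667e+01]
[9.51,-2.44,-0.00,0,0,34.3] rows>=4.8 -> [  0.646   -0.0965   0.1    -93.    ]
[0.00,-0.00,7.00,0,0,-0.0] rows>=1.7 -> [ 6.46e-01 -9.65e-02  3.00e-02 -9.30e+01]
```

To row units: 15 cm / 40 = 0.375, 12 cm / 40 = 0.3, -0.7 degrees / 90 = -0.0078.

send_rows(
  plan=[
    [[-0.005,-0.0875,0.1,0,0,0],[-0.01,-0.15,0.2,0,0,-0.0078],[-0.015,-0.225,0.3,0,0,-0.0078],[-0.015,-0.275,0.375,0,0,-0.0078],[-0.015,-0.275,0.375,0,0,-0.0078]],
  ],
)

```text
clock: 19.0
tool_pos: [0.4558, 0.0017, 0.2473]
orientation: [-180.0, 0.2, 9.3]
force: [-0.9, -0.1, 0.4]
opening: 0.0528
gripper_force: 0.0
```

To row units: 15 cm / 40 = 0.375, 12 cm / 40 = 0.3, -0.7 degrees / 90 = -0.0078.

send_rows(
  plan=[
    [[-0.005,-0.0875,0.1,0,0,0],[-0.01,-0.15,0.2,0,0,-0.0078],[-0.0125,-0.225,0.3,0,0,-0.0078],[-0.0125,-0.275,0.375,0,0,-0.0078],[-0.0125,-0.2775,0.375,0,0,-0.0078],[-0.0125,-0.2775,0.375,0,0,-0.0078],[-0.0125,-0.2775,0.375,0,0,-0.0078],[-0.0125,-0.2775,0.375,0,0,-0.0078]],
  ],
)

```text
clock: 19.67
tool_pos: [0.4364, 0.109, 0.102]
orientation: [-180.0, -0.1, 10.0]
force: [-0.9, 0.3, -0.7]
opening: 0.0523
gripper_force: 0.0
```

To row units: 9.2 cm / 40 = 0.23, 9 cm / 40 = 0.225.

send_rows(
  plan=[
    [[0,0,0.075,0,0,0],[0,0,0.15,0,0,0],[0,0,0.2,0,0,0],[0,0,0.225,0,0,0],[0,0,0.23,0,0,0],[0,0,0.23,0,0,0]],
  ],
)

```text
clock: 20.17
tool_pos: [0.4366, 0.1082, 0.0098]
orientation: [-180.0, -0.0, 9.9]
force: [0.5, 0.0, 0.0]
opening: 0.0526
gripper_force: 0.0
```

send_rows(
  plan=[
    [[0,0,0,0,0,0],[0,0,0,0,0,0],[0,0,0,0,0,0],[0,0,0,0,0,0],[0,0,0,0,0,0],[0,0,0,0,0,0],[0,0,0,0,0,0],[0,0,0,0,0,0]],
  ],
  fingers=0,
)

```text
clock: 20.83
tool_pos: [0.4363, 0.1087, 0.0097]
orientation: [-180.0, -0.0, 9.9]
force: [-1.5, -0.3, 6.5]
opening: 0.0234
gripper_force: 30.0
```

To row units: -6 cm / 40 = -0.15, -5 cm / 40 = -0.125.

send_rows(
  plan=[
    [[0,0,-0.025,0,0,0],[0,0,-0.075,0,0,0],[0,0,-0.125,0,0,0],[0,0,-0.15,0,0,0],[0,0,-0.15,0,0,0],[0,0,-0.15,0,0,0]],
  ],
)

```text
clock: 21.33
tool_pos: [0.4361, 0.1087, 0.0695]
orientation: [-180.0, -0.1, 9.9]
force: [-0.6, 0.5, -1.2]
opening: 0.0237
gripper_force: 30.0
```

```bash
python3 -W ignore - <<'E'
from h import *
plan(now(),(.646,-.0965,.07,-93),(.646,-.0965,.02,-93))
E
```

```text
now t 21.3 [0.4361 0.1087 0.0695 9.8855] rp [-1.7995e+02 -7.0000e-02] open 0.0237 gf 30.0 F [-0.6  0.5 -1.2]
[5.72,7.94,-0.02,0,0,34.3] rows>=4.8 -> [  0.5061   0.0403   0.0697 -24.4096]
[9.20,3.34,-0.02,0,0,34.3] rows>=4.8 -> [ 5.76000e-01 -2.81000e-02  6.98000e-02 -5.87048e+01]
[9.48,-2.43,-0.02,0,0,34.3] rows>=4.8 -> [ 6.46e-01 -9.65e-02  7.00e-02 -9.30e+01]
[-0.00,-0.00,5.00,0,0,-0.0] rows>=1.2 -> [ 6.46e-01 -9.65e-02  2.00e-02 -9.30e+01]
```

To row units: 7.9 cm / 40 = 0.1975, 4.8 cm / 40 = 0.12, 34.3 degrees / 90 = 0.3811.

send_rows(
  plan=[
    [[0.025,0.0375,0,0,0,0.0778],[0.0575,0.075,0,0,0,0.1556],[0.085,0.12,0,0,0,0.2333],[0.115,0.16,0,0,0,0.3111],[0.1425,0.1975,0,0,0,0.3811]],
  ],
)

```text
clock: 21.75
tool_pos: [0.5056, 0.0393, 0.0679]
orientation: [179.9, 0.1, -24.8]
force: [0.5, -0.7, -0.0]
opening: 0.0238
gripper_force: 30.0
```

To row units: 9.2 cm / 40 = 0.23, 7.4 cm / 40 = 0.185, 34.3 degrees / 90 = 0.3811.

send_rows(
  plan=[
    [[0.045,0.0175,0,0,0,0.0778],[0.0925,0.035,0,0,0,0.1556],[0.1375,0.05,0,0,0,0.2333],[0.185,0.0675,0,0,0,0.3111],[0.23,0.0825,0,0,0,0.3811]],
  ],
)

```text
clock: 22.17
tool_pos: [0.5756, -0.0287, 0.0675]
orientation: [179.9, 0.0, -59.1]
force: [-0.4, 0.9, -1.2]
opening: 0.0235
gripper_force: 30.0
```

To row units: 9.5 cm / 40 = 0.2375, 7.6 cm / 40 = 0.19, 34.3 degrees / 90 = 0.3811.

send_rows(
  plan=[
    [[0.0475,-0.0125,0,0,0,0.0778],[0.095,-0.025,0,0,0,0.1556],[0.1425,-0.0375,0,0,0,0.2333],[0.19,-0.05,0,0,0,0.3111],[0.2375,-0.06,0,0,0,0.3811],[0.2375,-0.06,0,0,0,0.3811],[0.2375,-0.06,0,0,0,0.3811],[0.2375,-0.06,0,0,0,0.3811]],
  ],
)

```text
clock: 22.83
tool_pos: [0.6446, -0.0963, 0.0677]
orientation: [179.9, -0.0, -92.9]
force: [-0.8, -0.5, -1.6]
opening: 0.0236
gripper_force: 30.0
```

```bash
python3 -W ignore - <<'E'
from h import *
plan(now(),(.646,-.0965,.022,-93))
E
```

```text
now t 22.8 [ 6.44600e-01 -9.63000e-02  6.77000e-02 -9.29435e+01] rp [ 1.7986e+02 -1.0000e-02] open 0.0236 gf 30.0 F [-0.8 -0.5 -1.6]
[0.01,-0.14,4.57,0,0,0.1] rows>=1.1 -> [ 6.46e-01 -9.65e-02  2.20e-02 -9.30e+01]
```

To row units: 4.6 cm / 40 = 0.115, 4.3 cm / 40 = 0.1075.

send_rows(
  plan=[
    [[0,-0.0025,0.05,0,0,0],[0,-0.0025,0.0875,0,0,0],[0,-0.0025,0.1075,0,0,0],[0,-0.0025,0.115,0,0,0],[0,-0.0025,0.115,0,0,0],[0,-0.0025,0.115,0,0,0]],
  ],
)

```text
clock: 23.33
tool_pos: [0.6469, -0.0961, 0.0237]
orientation: [-180.0, -0.0, -92.9]
force: [-0.1, -0.1, -0.4]
opening: 0.0235
gripper_force: 30.0
```

send_rows(
  plan=[
    [[0,0,0,0,0,0],[0,0,0,0,0,0],[0,0,0,0,0,0],[0,0,0,0,0,0]],
  ],
  fingers=0.42,
)

```text
clock: 23.67
tool_pos: [0.647, -0.0965, 0.0238]
orientation: [-179.9, 0.0, -93.0]
force: [-0.1, 0.2, -0.1]
opening: 0.0364
gripper_force: 0.0
```

To row units: -16 cm / 40 = -0.4, -13 cm / 40 = -0.325.

send_rows(
  plan=[
    [[0,0,-0.05,0,0,0],[0,0,-0.125,0,0,0],[0,0,-0.225,0,0,0],[0,0,-0.325,0,0,0],[0,0,-0.4,0,0,0],[0,0,-0.4,0,0,0],[0,0,-0.4,0,0,0]],
  ],
)

```text
clock: 24.25
tool_pos: [0.6479, -0.0964, 0.1863]
orientation: [-179.7, 0.1, -93.0]
force: [-1.0, -0.3, -0.8]
opening: 0.0365
gripper_force: 0.0
```

```bash
python3 -W ignore - <<'E'
from h import *
p=now(); w=snap('wrist','w7'); s=snap('top','top3')
a=cv2.resize(s['img'][160:270,210:360],(800,587),interpolation=cv2.INTER_CUBIC);a[380:587,:330]=cv2.resize(w['img'][0:240,:],(330,207)); cv2.imwrite('pics/c7.png',a[:,:,::-1])
s0=np.load('pics/top0.npz')['img'].astype(int); d=np.abs(s['img']-s0).sum(2)
for i,c in enumerate([(.435,.109),(.4427,.0168),(.4146,-.1704),(.411,-.26),(.3755,-.36)]):
    u,v=proj(s,[*c,.024]).astype(int); print(i,d[v-12:v+13,u-10:u+11].mean().round(1))
plan(p,(.4427,.0168,.10,10.2))
E
```

```text
now t 24.2 [  0.6479  -0.0964   0.1863 -93.0066] rp [-1.797e+02  5.000e-02] open 0.0365 gf 0.0 F [-1.  -0.3 -0.8]
0 126.1
1 161.9
2 47.9
3 47.1
4 55.6
[-3.41,7.03,2.88,0,0,-34.4] rows>=4.8 -> [  0.5795  -0.0587   0.1575 -58.6044]
[-6.78,3.87,2.88,0,0,-34.4] rows>=4.8 -> [ 5.11100e-01 -2.09000e-02  1.28800e-01 -2.42022e+01]
[-7.79,-0.64,2.88,0,0,-34.4] rows>=4.8 -> [ 0.4427  0.0168  0.1    10.2   ]
```

View pics/c7.png

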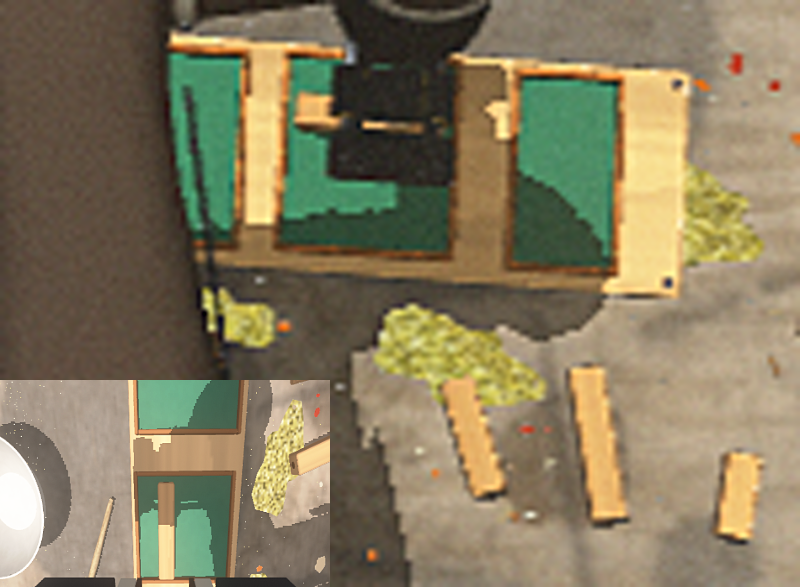

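Bar 0 lies flat in the long tray's far slot, and bars 2–4 are unmoved. Next is bar 1, medium.

To row units: 7 cm / 40 = 0.175, 5.6 cm / 40 = 0.14, -34.4 degrees / 90 = -0.3822.

send_rows(
  plan=[
    [[-0.0175,0.035,0.0125,0,0,-0.0778],[-0.035,0.07,0.025,0,0,-0.1556],[-0.05,0.105,0.045,0,0,-0.2333],[-0.0675,0.14,0.06,0,0,-0.3111],[-0.085,0.175,0.0725,0,0,-0.3822]],
  ],
  fingers=0.6,
)

```text
clock: 24.77
tool_pos: [0.5766, -0.0588, 0.1519]
orientation: [179.8, 0.1, -58.3]
force: [-0.6, -0.2, -0.5]
opening: 0.0521
gripper_force: 0.0
```

To row units: -6.8 cm / 40 = -0.17, -5.4 cm / 40 = -0.135, -34.4 degrees / 90 = -0.3822.

send_rows(
  plan=[
    [[-0.0325,0.02,0.0125,0,0,-0.0778],[-0.0675,0.0375,0.025,0,0,-0.1556],[-0.1,0.0575,0.045,0,0,-0.2333],[-0.135,0.0775,0.06,0,0,-0.3111],[-0.17,0.0975,0.0725,0,0,-0.3822]],
  ],
)

```text
clock: 25.18
tool_pos: [0.5079, -0.0212, 0.1232]
orientation: [179.9, 0.2, -23.9]
force: [0.3, -0.3, -0.1]
opening: 0.0528
gripper_force: 0.0
```

To row units: -7.8 cm / 40 = -0.195, -6.2 cm / 40 = -0.155, -34.4 degrees / 90 = -0.3822.

send_rows(
  plan=[
    [[-0.0375,-0.0025,0.0125,0,0,-0.0778],[-0.075,-0.005,0.025,0,0,-0.1556],[-0.115,-0.0075,0.045,0,0,-0.2333],[-0.155,-0.0125,0.06,0,0,-0.3111],[-0.195,-0.015,0.0725,0,0,-0.3822],[-0.195,-0.015,0.0725,0,0,-0.3822],[-0.195,-0.015,0.0725,0,0,-0.3822],[-0.195,-0.015,0.0725,0,0,-0.3822]],
  ],
)

```text
clock: 25.85
tool_pos: [0.4412, 0.0163, 0.0959]
orientation: [180.0, 0.0, 10.1]
force: [0.5, -0.4, -0.4]
opening: 0.0528
gripper_force: 0.0
```

```bash
cat >> h.py <<'E'
def findbars(s,c,yaw,L,z=.024):
    # refine bar pose: binary wood mask; match rectangle by scoring pose grid against mask of top face
    im=cv2.cvtColor(s['img'],cv2.COLOR_RGB2HSV); m=((im[...,0]>=8)&(im[...,0]<=20)&(im[...,1]>90)&(im[...,2]>60)).astype(np.float32)
    best=[]
    def quad(x,y,a,k=1.):
        a=np.radians(a);u=np.array([np.cos(a),np.sin(a)]);v=np.array([-u[1],u[0]])
        return np.array([proj(s,[*(np.array([x,y])+p*(L/2+k-1)*u+q*(.012+k-1)*v),z]) for p,q in [(-1,-1),(1,-1),(1,1),(-1,1)]])
    def sc(x,y,a):
        i=np.zeros(m.shape,np.uint8);o=i.copy()
        cv2.fillConvexPoly(i,np.round(quad(x,y,a)*16).astype(np.int32),1,shift=4); cv2.fillConvexPoly(o,np.round(quad(x,y,a,1.006)*16).astype(np.int32),1,shift=4)
        return (m*i).sum()/i.sum()-((m*(o-i)).sum()/(o-i).sum())
    p=np.array([*c,yaw],float)
    for st in [(.01,6),(.004,3),(.002,1.5),(.001,.7)]:
        for _ in range(3):
            g=[(sc(p[0]+i*st[0],p[1]+j*st[0],p[2]+k*st[1]),i,j,k) for i in(-1,0,1) for j in(-1,0,1) for k in(-1,0,1)]
            b=max(g); 
            if b[1:]==(0,0,0): break
            p=p+np.array([b[1]*st[0],b[2]*st[0],b[3]*st[1]])
    print('bar fit',p.round(4),'score %.2f'%sc(*p)); return p
E
python3 -W ignore - <<'E'
from h import *
p=now(); w=snap('wrist','w8'); s=np.load('pics/top3.npz')
findbars(w,(.4427,.0168),10.2,.085)
for c,a,L in [((.4146,-.1704),15.7,.085),((.411,-.26),8.8,.11),((.3755,-.36),-7,.06)]: findbars(s,c,a,L)
plan(p,(.4427,.0168,.009,10.2))
E
```

```text
now t 25.9 [ 0.4412  0.0163  0.0959 10.1105] rp [1.7997e+02 5.0000e-02] open 0.0528 gf 0.0 F [ 0.5 -0.4 -0.4]
bar fit [ 0.4457  0.0168 10.9   ] score 0.94
bar fit [ 0.4136 -0.1694 17.8   ] score 0.86
bar fit [ 0.409 -0.258  8.8  ] score 0.88
bar fit [  0.3755  -0.358  -12.2   ] score 0.86
[0.15,-0.03,8.69,0,0,-0.1] rows>=2.1 -> [4.427e-01 1.680e-02 9.000e-03 1.020e+01]
```

To row units: 8.7 cm / 40 = 0.2175, 8.6 cm / 40 = 0.215, -0.3 degrees / 90 = -0.0033.

send_rows(
  plan=[
    [[0.0075,0,0.075,0,0,-0.0033],[0.0075,0,0.15,0,0,-0.0033],[0.0075,0,0.2,0,0,-0.0033],[0.0075,0,0.215,0,0,-0.0033],[0.0075,0,0.2175,0,0,-0.0033],[0.0075,0,0.2175,0,0,-0.0033]],
  ],
)

```text
clock: 26.4
tool_pos: [0.4446, 0.0168, 0.0094]
orientation: [180.0, 0.0, 10.5]
force: [0.7, 1.0, 0.2]
opening: 0.0528
gripper_force: 0.0
```

send_rows(
  plan=[
    [[0,0,0,0,0,0],[0,0,0,0,0,0],[0,0,0,0,0,0],[0,0,0,0,0,0],[0,0,0,0,0,0],[0,0,0,0,0,0],[0,0,0,0,0,0],[0,0,0,0,0,0]],
  ],
  fingers=0,
)

```text
clock: 27.07
tool_pos: [0.4444, 0.017, 0.0098]
orientation: [-180.0, -0.0, 10.5]
force: [-1.6, -0.8, 6.7]
opening: 0.0236
gripper_force: 30.0
```

To row units: -6 cm / 40 = -0.15, -5 cm / 40 = -0.125.

send_rows(
  plan=[
    [[0,0,-0.025,0,0,0],[0,0,-0.075,0,0,0],[0,0,-0.125,0,0,0],[0,0,-0.15,0,0,0],[0,0,-0.15,0,0,0],[0,0,-0.15,0,0,0]],
  ],
)

```text
clock: 27.57
tool_pos: [0.4443, 0.0171, 0.0695]
orientation: [-180.0, -0.1, 10.5]
force: [0.1, -0.3, 0.0]
opening: 0.0233
gripper_force: 30.0
```

```bash
python3 -W ignore - <<'E'
from h import *
plan(now(),(.6525,.0485,.07,-93))
E
```

```text
now t 27.6 [ 0.4443  0.0171  0.0695 10.4824] rp [-1.7997e+02 -8.0000e-02] open 0.0233 gf 30.0 F [ 0.1 -0.3  0. ]
[7.01,0.23,-0.02,0,0,34.5] rows>=4.9 -> [  0.5137   0.0275   0.0697 -24.0118]
[5.91,-3.78,-0.02,0,0,34.5] rows>=4.9 -> [ 5.83100e-01  3.80000e-02  6.98000e-02 -5.85059e+01]
[2.73,-6.46,-0.02,0,0,34.5] rows>=4.9 -> [ 6.525e-01  4.850e-02  7.000e-02 -9.300e+01]
```

To row units: 7 cm / 40 = 0.175, 5.6 cm / 40 = 0.14, 34.5 degrees / 90 = 0.3833.

send_rows(
  plan=[
    [[0.035,0,0,0,0,0.0778],[0.07,0.0025,0,0,0,0.1556],[0.105,0.0025,0,0,0,0.2333],[0.14,0.005,0,0,0,0.3111],[0.175,0.005,0,0,0,0.3833]],
  ],
)

```text
clock: 27.98
tool_pos: [0.5131, 0.0274, 0.0678]
orientation: [179.9, 0.1, -24.4]
force: [0.3, 0.6, -0.2]
opening: 0.0237
gripper_force: 30.0
```

To row units: 5.9 cm / 40 = 0.1475, 4.7 cm / 40 = 0.1175, 34.5 degrees / 90 = 0.3833.

send_rows(
  plan=[
    [[0.03,-0.0175,0,0,0,0.0778],[0.06,-0.0375,0,0,0,0.1556],[0.09,-0.0575,0,0,0,0.2333],[0.1175,-0.075,0,0,0,0.3111],[0.1475,-0.095,0,0,0,0.3833]],
  ],
)

```text
clock: 28.4
tool_pos: [0.5823, 0.0382, 0.0675]
orientation: [179.9, 0.0, -58.9]
force: [0.1, 0.0, -0.5]
opening: 0.0241
gripper_force: 30.0
```

To row units: -6.5 cm / 40 = -0.1625, -5.2 cm / 40 = -0.13, 34.5 degrees / 90 = 0.3833.

send_rows(
  plan=[
    [[0.0125,-0.0325,0,0,0,0.0778],[0.0275,-0.065,0,0,0,0.1556],[0.04,-0.0975,0,0,0,0.2333],[0.055,-0.13,0,0,0,0.3111],[0.0675,-0.1625,0,0,0,0.3833],[0.0675,-0.1625,0,0,0,0.3833],[0.0675,-0.1625,0,0,0,0.3833],[0.0675,-0.1625,0,0,0,0.3833]],
  ],
)

```text
clock: 29.07
tool_pos: [0.651, 0.049, 0.0678]
orientation: [179.9, -0.0, -92.9]
force: [-0.7, -0.6, -0.2]
opening: 0.0239
gripper_force: 30.0
```

```bash
python3 -W ignore - <<'E'
from h import *
plan(now(),(.6525,.0485,.022,-93))
E
```

```text
now t 29.1 [ 6.51000e-01  4.90000e-02  6.78000e-02 -9.28775e+01] rp [ 1.7986e+02 -4.0000e-02] open 0.0239 gf 30.0 F [-0.7 -0.6 -0.2]
[0.05,-0.16,4.58,0,0,0.1] rows>=1.1 -> [ 6.525e-01  4.850e-02  2.200e-02 -9.300e+01]
```

send_rows(
  plan=[
    [[0,0,0.05,0,0,0],[0,0,0.0875,0,0,0],[0,0,0.1125,0,0,0],[0,0,0.12,0,0,0],[0,0,0.12,0,0,0],[0,0,0.12,0,0,0]],
  ],
)

```text
clock: 29.57
tool_pos: [0.6519, 0.0493, 0.0214]
orientation: [180.0, -0.0, -92.9]
force: [0.2, -0.5, -0.0]
opening: 0.0238
gripper_force: 30.0
```

send_rows(
  plan=[
    [[0,0,0,0,0,0],[0,0,0,0,0,0],[0,0,0,0,0,0],[0,0,0,0,0,0]],
  ],
  fingers=0.42,
)

```text
clock: 29.9
tool_pos: [0.6523, 0.0493, 0.0213]
orientation: [-180.0, 0.0, -93.0]
force: [0.2, -0.7, -0.5]
opening: 0.0362
gripper_force: 0.0
```

To row units: -12 cm / 40 = -0.3, -9 cm / 40 = -0.225.

send_rows(
  plan=[
    [[0,0,-0.05,0,0,0],[0,0,-0.125,0,0,0],[0,0,-0.225,0,0,0],[0,0,-0.3,0,0,0],[0,0,-0.3,0,0,0],[0,0,-0.3,0,0,0]],
  ],
)

```text
clock: 30.4
tool_pos: [0.6535, 0.0497, 0.144]
orientation: [-179.7, 0.1, -93.0]
force: [-0.1, 0.0, -0.3]
opening: 0.0369
gripper_force: 0.0
```

```bash
python3 -W ignore - <<'E'
from h import *
plan(now(),(.4148,-.1702,.10,16.5))
E
```

```text
now t 30.4 [ 6.53500e-01  4.97000e-02  1.44000e-01 -9.29991e+01] rp [-1.7974e+02  1.1000e-01] open 0.0369 gf 0.0 F [-0.1  0.  -0.3]
[7.74,7.56,1.47,0,0,-36.5] rows>=5.1 -> [ 5.73900e-01 -2.36000e-02  1.29300e-01 -5.64994e+01]
[1.72,10.68,1.47,0,0,-36.5] rows>=5.1 -> [  0.4944  -0.0969   0.1147 -19.9997]
[-4.97,9.61,1.47,0,0,-36.5] rows>=5.1 -> [ 0.4148 -0.1702  0.1    16.5   ]
```

To row units: 7.7 cm / 40 = 0.1925, 7.6 cm / 40 = 0.19, -36.5 degrees / 90 = -0.4056.

send_rows(
  plan=[
    [[0.035,0.035,0.0075,0,0,-0.0778],[0.07,0.07,0.015,0,0,-0.1556],[0.105,0.105,0.0225,0,0,-0.2333],[0.14,0.14,0.03,0,0,-0.3111],[0.175,0.1725,0.035,0,0,-0.3667],[0.1925,0.19,0.0375,0,0,-0.4056]],
  ],
  fingers=0.6,
)

```text
clock: 30.9
tool_pos: [0.5696, -0.0249, 0.1246]
orientation: [179.8, 0.1, -56.3]
force: [0.0, 0.8, -0.1]
opening: 0.0526
gripper_force: 0.0
```

To row units: 10.7 cm / 40 = 0.2675, 9.6 cm / 40 = 0.24, -36.5 degrees / 90 = -0.4056.

send_rows(
  plan=[
    [[0.0075,0.05,0.0075,0,0,-0.0778],[0.015,0.1,0.015,0,0,-0.1556],[0.025,0.15,0.0225,0,0,-0.2333],[0.0325,0.2,0.03,0,0,-0.3111],[0.04,0.24,0.035,0,0,-0.3667],[0.0425,0.2675,0.0375,0,0,-0.4056]],
  ],
)

```text
clock: 31.4
tool_pos: [0.49, -0.0978, 0.1098]
orientation: [179.9, 0.2, -19.8]
force: [0.5, -0.1, 0.4]
opening: 0.0522
gripper_force: 0.0
```

To row units: 9.6 cm / 40 = 0.24, 9 cm / 40 = 0.225, -36.5 degrees / 90 = -0.4056.

send_rows(
  plan=[
    [[-0.025,0.045,0.0075,0,0,-0.0778],[-0.05,0.09,0.015,0,0,-0.1556],[-0.075,0.135,0.0225,0,0,-0.2333],[-0.1,0.18,0.03,0,0,-0.3111],[-0.115,0.225,0.035,0,0,-0.3667],[-0.125,0.24,0.0375,0,0,-0.4056],[-0.125,0.24,0.0375,0,0,-0.4056],[-0.125,0.24,0.0375,0,0,-0.4056]],
  ],
)

```text
clock: 32.07
tool_pos: [0.412, -0.1701, 0.0957]
orientation: [-180.0, 0.1, 16.3]
force: [0.8, -0.5, 0.6]
opening: 0.053
gripper_force: 0.0
```

send_rows(
  plan=[
    [[0,0,0,0,0,0],[0,0,0,0,0,0]],
  ],
)

```text
clock: 32.23
tool_pos: [0.4131, -0.1695, 0.0961]
orientation: [-180.0, 0.0, 16.4]
force: [0.4, 0.9, 0.8]
opening: 0.0527
gripper_force: 0.0
```

```bash
python3 -W ignore - <<'E'
from h import *
p=now(); w=snap('wrist','w9'); s=snap('top','top4')
findbars(w,(.4148,-.1702),16.5,.085)
for c,a,L in [((.411,-.26),8.8,.11),((.3755,-.36),-7,.06)]: findbars(s,c,a,L)
plan(p,(.4148,-.1702,.009,16.5))
E
```

```text
now t 32.2 [ 0.4131 -0.1695  0.0961 16.4344] rp [-1.8e+02  1.0e-02] open 0.0527 gf 0.0 F [0.4 0.9 0.8]
bar fit [ 0.4168 -0.1712 17.2   ] score 0.95
bar fit [ 0.397 -0.26   8.8  ] score 0.32
bar fit [  0.3755  -0.358  -12.2   ] score 0.90
[0.15,0.11,8.71,0,0,-0.1] rows>=2.1 -> [ 4.148e-01 -1.702e-01  9.000e-03  1.650e+01]
```

To row units: 8.7 cm / 40 = 0.2175, 8.6 cm / 40 = 0.215, -0.4 degrees / 90 = -0.0044.

send_rows(
  plan=[
    [[0.005,0.005,0.075,0,0,-0.0044],[0.005,0.005,0.15,0,0,-0.0044],[0.005,0.005,0.2,0,0,-0.0044],[0.005,0.005,0.215,0,0,-0.0044],[0.005,0.005,0.2175,0,0,-0.0044],[0.005,0.005,0.2175,0,0,-0.0044]],
  ],
)

```text
clock: 32.83
tool_pos: [0.4155, -0.1712, 0.0095]
orientation: [180.0, 0.0, 16.9]
force: [1.1, -0.4, 0.8]
opening: 0.0525
gripper_force: 0.0
```

send_rows(
  plan=[
    [[0,0,0,0,0,0],[0,0,0,0,0,0],[0,0,0,0,0,0],[0,0,0,0,0,0],[0,0,0,0,0,0],[0,0,0,0,0,0],[0,0,0,0,0,0],[0,0,0,0,0,0]],
  ],
  fingers=0,
)

```text
clock: 33.5
tool_pos: [0.4154, -0.1713, 0.0097]
orientation: [180.0, -0.0, 16.9]
force: [-1.4, 1.1, 6.4]
opening: 0.0233
gripper_force: 30.0
```

To row units: -6 cm / 40 = -0.15, -5 cm / 40 = -0.125.

send_rows(
  plan=[
    [[0,0,-0.025,0,0,0],[0,0,-0.075,0,0,0],[0,0,-0.125,0,0,0],[0,0,-0.15,0,0,0],[0,0,-0.15,0,0,0],[0,0,-0.15,0,0,0]],
  ],
)

```text
clock: 34.0
tool_pos: [0.4153, -0.1712, 0.0695]
orientation: [180.0, -0.1, 16.9]
force: [-0.4, 0.3, -1.6]
opening: 0.0236
gripper_force: 30.0
```

```bash
python3 -W ignore - <<'E'
from h import *
plan(now(),(.5945,.0515,.07,-93))
E
```

```text
now t 34.0 [ 0.4153 -0.1712  0.0695 16.8789] rp [ 1.7999e+02 -8.0000e-02] open 0.0236 gf 30.0 F [-0.4  0.3 -1.6]
[7.87,-5.37,-0.02,0,0,36.6] rows>=5.2 -> [  0.475   -0.097    0.0697 -19.7474]
[3.11,-9.01,-0.02,0,0,36.6] rows>=5.2 -> [ 5.34800e-01 -2.27000e-02  6.98000e-02 -5.63737e+01]
[-2.87,-9.08,-0.02,0,0,36.6] rows>=5.2 -> [ 5.945e-01  5.150e-02  7.000e-02 -9.300e+01]
```

To row units: 7.9 cm / 40 = 0.1975, 6.8 cm / 40 = 0.17, 36.6 degrees / 90 = 0.4067.

send_rows(
  plan=[
    [[0.035,-0.0225,0,0,0,0.0667],[0.07,-0.0475,0,0,0,0.1333],[0.105,-0.07,0,0,0,0.2],[0.1375,-0.095,0,0,0,0.2778],[0.17,-0.1175,0,0,0,0.3444],[0.1975,-0.135,0,0,0,0.4067]],
  ],
)

```text
clock: 34.5
tool_pos: [0.4747, -0.0959, 0.068]
orientation: [179.9, 0.1, -20.0]
force: [-1.2, 0.3, -0.4]
opening: 0.0241
gripper_force: 30.0
```

To row units: -9 cm / 40 = -0.225, -7.7 cm / 40 = -0.1925, 36.6 degrees / 90 = 0.4067.

send_rows(
  plan=[
    [[0.0125,-0.04,0,0,0,0.0667],[0.0275,-0.0775,0,0,0,0.1333],[0.04,-0.115,0,0,0,0.2],[0.0525,-0.155,0,0,0,0.2778],[0.065,-0.1925,0,0,0,0.3444],[0.0775,-0.225,0,0,0,0.4067]],
  ],
)

```text
clock: 35.0
tool_pos: [0.5342, -0.0217, 0.0678]
orientation: [179.9, 0.0, -56.6]
force: [0.6, -1.0, -0.9]
opening: 0.024
gripper_force: 30.0
```

To row units: -9.1 cm / 40 = -0.2275, -7.8 cm / 40 = -0.195, 36.6 degrees / 90 = 0.4067.

send_rows(
  plan=[
    [[-0.0125,-0.04,0,0,0,0.0667],[-0.025,-0.0775,0,0,0,0.1333],[-0.0375,-0.115,0,0,0,0.2],[-0.05,-0.155,0,0,0,0.2778],[-0.0625,-0.195,0,0,0,0.3444],[-0.0725,-0.2275,0,0,0,0.4067],[-0.0725,-0.2275,0,0,0,0.4067],[-0.0725,-0.2275,0,0,0,0.4067]],
  ],
)

```text
clock: 35.67
tool_pos: [0.5934, 0.0523, 0.0675]
orientation: [179.9, -0.1, -92.8]
force: [-0.6, -0.7, -0.3]
opening: 0.0238
gripper_force: 30.0
```

send_rows(
  plan=[
    [[0,0,0,0,0,0],[0,0,0,0,0,0]],
  ],
)

```text
clock: 35.83
tool_pos: [0.5932, 0.0516, 0.0686]
orientation: [179.9, -0.0, -92.8]
force: [-0.5, -0.6, -1.1]
opening: 0.0237
gripper_force: 30.0
```

```bash
python3 -W ignore - <<'E'
from h import *
plan(now(),(.5945,.0505,.0215,-93))
E
```

```text
now t 35.8 [ 5.93200e-01  5.16000e-02  6.86000e-02 -9.28429e+01] rp [ 1.7992e+02 -3.0000e-02] open 0.0237 gf 30.0 F [-0.5 -0.6 -1.1]
[0.10,-0.13,4.71,0,0,0.2] rows>=1.1 -> [ 5.945e-01  5.050e-02  2.150e-02 -9.300e+01]
```

To row units: 4.8 cm / 40 = 0.12, 4.5 cm / 40 = 0.1125.

send_rows(
  plan=[
    [[0.0025,0,0.05,0,0,0],[0.0025,0,0.0875,0,0,0],[0.0025,0,0.1125,0,0,0],[0.0025,0,0.12,0,0,0],[0.0025,0,0.12,0,0,0],[0.0025,0,0.12,0,0,0]],
  ],
)

```text
clock: 36.33
tool_pos: [0.5941, 0.051, 0.0215]
orientation: [-180.0, -0.0, -92.9]
force: [-0.3, -0.2, -0.4]
opening: 0.0234
gripper_force: 30.0
```

send_rows(
  plan=[
    [[0,0,0,0,0,0],[0,0,0,0,0,0],[0,0,0,0,0,0],[0,0,0,0,0,0]],
  ],
  fingers=0.42,
)

```text
clock: 36.67
tool_pos: [0.5942, 0.0513, 0.0214]
orientation: [-180.0, 0.0, -92.9]
force: [0.0, -0.4, 0.0]
opening: 0.0363
gripper_force: 0.0
```

send_rows(
  plan=[
    [[0,0,-0.05,0,0,0],[0,0,-0.125,0,0,0],[0,0,-0.225,0,0,0],[0,0,-0.3,0,0,0],[0,0,-0.3,0,0,0],[0,0,-0.3,0,0,0]],
  ],
)

```text
clock: 37.17
tool_pos: [0.5953, 0.0517, 0.1437]
orientation: [-179.7, 0.1, -92.9]
force: [-0.6, 0.4, -1.1]
opening: 0.0367
gripper_force: 0.0
```

```bash
python3 -W ignore - <<'E'
from h import *
p=now(); s=snap('top','top5'); w=snap('wrist','w10')
cv2.imwrite('pics/c10.png',np.vstack([cv2.resize(s['img'][140:280,170:370],(500,350)),w['img'][:240,6:506]])[:,:,::-1])
for c,a,L in [((.411,-.26),8.8,.11),((.3755,-.36),-7,.06)]: findbars(s,c,a,L)
plan(p,(.411,-.26,.10,8.8))
E
```

```text
now t 37.2 [ 5.95300e-01  5.17000e-02  1.43700e-01 -9.29024e+01] rp [-1.7975e+02  1.2000e-01] open 0.0367 gf 0.0 F [-0.6  0.4 -1.1]
bar fit [ 0.412 -0.258  8.8  ] score 0.87
bar fit [  0.3755  -0.358  -12.2   ] score 0.90
[10.69,5.61,1.46,0,0,-33.9] rows>=4.8 -> [ 5.33900e-01 -5.22000e-02  1.29200e-01 -5.90016e+01]
[5.74,10.62,1.46,0,0,-33.9] rows>=4.8 -> [  0.4724  -0.1561   0.1146 -25.1008]
[-1.16,12.02,1.46,0,0,-33.9] rows>=4.8 -> [ 0.411 -0.26   0.1    8.8  ]
```

View pics/c10.png

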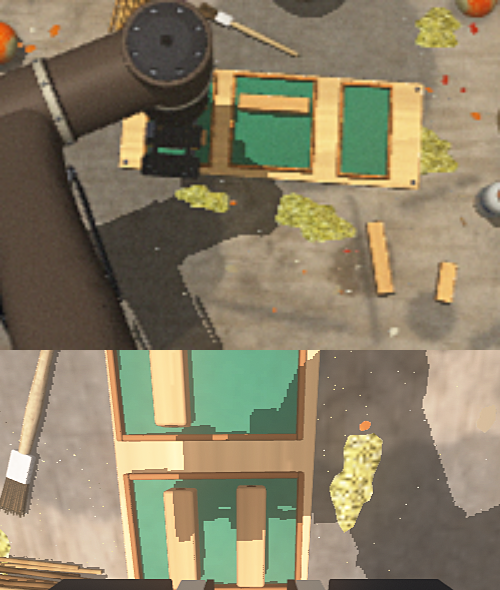

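Both medium bars lie side by side and flat, bar 0 is in place, and bars 3 and 4 are unmoved. Next is bar 3, long.

To row units: 10.7 cm / 40 = 0.2675, 8.6 cm / 40 = 0.215, -33.9 degrees / 90 = -0.3767.

send_rows(
  plan=[
    [[0.0525,0.0275,0.0075,0,0,-0.0778],[0.1075,0.055,0.015,0,0,-0.1556],[0.16,0.085,0.0225,0,0,-0.2333],[0.215,0.1125,0.03,0,0,-0.3111],[0.2675,0.14,0.0325,0,0,-0.3767]],
  ],
  fingers=0.6,
)

```text
clock: 37.68
tool_pos: [0.5307, -0.0539, 0.1262]
orientation: [179.8, 0.1, -58.6]
force: [0.2, -0.4, 0.5]
opening: 0.0521
gripper_force: 0.0
```

To row units: 10.6 cm / 40 = 0.265, 8.5 cm / 40 = 0.2125, -33.9 degrees / 90 = -0.3767.

send_rows(
  plan=[
    [[0.0275,0.0525,0.0075,0,0,-0.0778],[0.0575,0.105,0.015,0,0,-0.1556],[0.085,0.16,0.0225,0,0,-0.2333],[0.115,0.2125,0.03,0,0,-0.3111],[0.1425,0.265,0.0325,0,0,-0.3767]],
  ],
)

```text
clock: 38.1
tool_pos: [0.4693, -0.1571, 0.1134]
orientation: [179.9, 0.2, -24.7]
force: [0.7, -0.4, -0.2]
opening: 0.053
gripper_force: 0.0
```

To row units: 12 cm / 40 = 0.3, 9.6 cm / 40 = 0.24, -33.9 degrees / 90 = -0.3767.

send_rows(
  plan=[
    [[-0.005,0.06,0.0075,0,0,-0.0778],[-0.01,0.12,0.015,0,0,-0.1556],[-0.015,0.18,0.0225,0,0,-0.2333],[-0.02,0.24,0.03,0,0,-0.3111],[-0.025,0.3,0.0325,0,0,-0.3767],[-0.025,0.3,0.0325,0,0,-0.3767],[-0.025,0.3,0.0325,0,0,-0.3767],[-0.025,0.3,0.0325,0,0,-0.3767]],
  ],
)

```text
clock: 38.77
tool_pos: [0.4107, -0.2605, 0.1014]
orientation: [-180.0, 0.1, 8.7]
force: [0.1, 1.3, 0.1]
opening: 0.0528
gripper_force: 0.0
```

send_rows(
  plan=[
    [[0,0,0,0,0,0],[0,0,0,0,0,0]],
  ],
)

```text
clock: 38.93
tool_pos: [0.4115, -0.26, 0.102]
orientation: [-180.0, 0.0, 8.8]
force: [0.2, -0.2, 0.2]
opening: 0.0528
gripper_force: 0.0
```

```bash
python3 -W ignore - <<'E'
from h import *
p=now(); w=snap('wrist','w11')
f=findbars(w,(.4112,-.26),8.8,.11)
plan(p,(.4115,-.26,.009,8.8))
plan(p,((f[0]+.411)/2,(f[1]-.259)/2,.009,f[2]))
E
```

```text
now t 38.9 [ 0.4115 -0.26    0.102   8.8021] rp [-1.7999e+02  2.0000e-02] open 0.0528 gf 0.0 F [ 0.2 -0.2  0.2]
bar fit [ 0.4152 -0.26    8.8   ] score 0.94
[-0.00,-0.01,9.30,0,0,0.0] rows>=2.2 -> [ 0.4115 -0.26    0.009   8.8   ]
[0.16,-0.03,9.30,0,0,0.0] rows>=2.2 -> [ 0.4131 -0.2595  0.009   8.8   ]
```

To row units: 9.3 cm / 40 = 0.2325, 9.1 cm / 40 = 0.2275.

send_rows(
  plan=[
    [[0.0025,0,0.075,0,0,0],[0.0025,0,0.15,0,0,0],[0.0025,0,0.2075,0,0,0],[0.0025,0,0.2275,0,0,0],[0.0025,0,0.2325,0,0,0],[0.0025,0,0.2325,0,0,0]],
  ],
)

```text
clock: 39.48
tool_pos: [0.4125, -0.2603, 0.0093]
orientation: [-180.0, 0.0, 8.8]
force: [0.7, 0.1, 0.7]
opening: 0.0527
gripper_force: 0.0
```

send_rows(
  plan=[
    [[0,0,0,0,0,0],[0,0,0,0,0,0],[0,0,0,0,0,0],[0,0,0,0,0,0],[0,0,0,0,0,0],[0,0,0,0,0,0],[0,0,0,0,0,0],[0,0,0,0,0,0]],
  ],
  fingers=0,
)

```text
clock: 40.15
tool_pos: [0.4126, -0.2606, 0.0098]
orientation: [180.0, -0.0, 8.8]
force: [-1.1, 2.1, 6.9]
opening: 0.0239
gripper_force: 30.0
```

To row units: -6 cm / 40 = -0.15, -5 cm / 40 = -0.125.

send_rows(
  plan=[
    [[0,0,-0.025,0,0,0],[0,0,-0.075,0,0,0],[0,0,-0.125,0,0,0],[0,0,-0.15,0,0,0],[0,0,-0.15,0,0,0],[0,0,-0.15,0,0,0]],
  ],
)

```text
clock: 40.65
tool_pos: [0.4124, -0.2604, 0.0695]
orientation: [180.0, -0.1, 8.8]
force: [-0.8, -1.6, -1.5]
opening: 0.0237
gripper_force: 30.0
```

```bash
python3 -W ignore - <<'E'
from h import *
plan(now(),(.588,-.0935,.07,-93))
E
```

```text
now t 40.6 [ 0.4124 -0.2604  0.0695  8.779 ] rp [ 1.7999e+02 -7.0000e-02] open 0.0237 gf 30.0 F [-0.8 -1.6 -1.5]
[6.63,-4.61,-0.02,0,0,33.9] rows>=4.8 -> [  0.4709  -0.2048   0.0696 -25.1473]
[2.93,-7.52,-0.02,0,0,33.9] rows>=4.8 -> [  0.5295  -0.1491   0.0698 -59.0737]
[-1.77,-7.88,-0.02,0,0,33.9] rows>=4.8 -> [ 5.88e-01 -9.35e-02  7.00e-02 -9.30e+01]
```

To row units: 6.6 cm / 40 = 0.165, 5.3 cm / 40 = 0.1325, 33.9 degrees / 90 = 0.3767.

send_rows(
  plan=[
    [[0.0325,-0.0225,0,0,0,0.0778],[0.065,-0.045,0,0,0,0.1556],[0.1,-0.07,0,0,0,0.2333],[0.1325,-0.0925,0,0,0,0.3111],[0.165,-0.115,0,0,0,0.3767]],
  ],
)

```text
clock: 41.07
tool_pos: [0.4701, -0.2043, 0.0679]
orientation: [180.0, 0.1, -25.5]
force: [-0.2, -0.4, -0.5]
opening: 0.0238
gripper_force: 30.0
```

To row units: -7.5 cm / 40 = -0.1875, -6 cm / 40 = -0.15, 33.9 degrees / 90 = 0.3767.

send_rows(
  plan=[
    [[0.015,-0.0375,0,0,0,0.0778],[0.03,-0.075,0,0,0,0.1556],[0.045,-0.1125,0,0,0,0.2333],[0.0575,-0.15,0,0,0,0.3111],[0.0725,-0.1875,0,0,0,0.3767]],
  ],
)

```text
clock: 41.48
tool_pos: [0.528, -0.1487, 0.0676]
orientation: [179.9, 0.1, -59.4]
force: [-0.3, -0.2, -0.4]
opening: 0.0235
gripper_force: 30.0
```

To row units: -7.9 cm / 40 = -0.1975, -6.3 cm / 40 = -0.1575, 33.9 degrees / 90 = 0.3767.

send_rows(
  plan=[
    [[-0.01,-0.04,0,0,0,0.0778],[-0.0175,-0.0775,0,0,0,0.1556],[-0.0275,-0.1175,0,0,0,0.2333],[-0.035,-0.1575,0,0,0,0.3111],[-0.045,-0.1975,0,0,0,0.3767],[-0.045,-0.1975,0,0,0,0.3767],[-0.045,-0.1975,0,0,0,0.3767],[-0.045,-0.1975,0,0,0,0.3767]],
  ],
)

```text
clock: 42.15
tool_pos: [0.5859, -0.0934, 0.0679]
orientation: [179.9, -0.0, -92.8]
force: [-0.2, -0.7, -0.7]
opening: 0.0235
gripper_force: 30.0
```

send_rows(
  plan=[
    [[0,0,0,0,0,0],[0,0,0,0,0,0]],
  ],
)

```text
clock: 42.32
tool_pos: [0.5863, -0.0937, 0.0689]
orientation: [180.0, -0.0, -92.9]
force: [0.1, 0.1, -0.8]
opening: 0.0236
gripper_force: 30.0
```

```bash
python3 -W ignore - <<'E'
from h import *
plan(now(),(.588,-.0945,.0215,-93))
E
```

```text
now t 42.3 [ 5.86300e-01 -9.37000e-02  6.89000e-02 -9.28898e+01] rp [ 1.7996e+02 -1.0000e-02] open 0.0236 gf 30.0 F [ 0.1  0.1 -0.8]
[0.07,-0.18,4.74,0,0,0.1] rows>=1.1 -> [ 5.88e-01 -9.45e-02  2.15e-02 -9.30e+01]
```

send_rows(
  plan=[
    [[0,-0.0025,0.05,0,0,0],[0,-0.0025,0.0875,0,0,0],[0,-0.0025,0.1125,0,0,0],[0,-0.0025,0.12,0,0,0],[0,-0.0025,0.12,0,0,0],[0,-0.0025,0.12,0,0,0]],
  ],
)

```text
clock: 42.82
tool_pos: [0.588, -0.0935, 0.0215]
orientation: [-180.0, -0.0, -92.9]
force: [0.9, 0.4, -0.3]
opening: 0.024
gripper_force: 30.0
```

send_rows(
  plan=[
    [[0,0,0,0,0,0],[0,0,0,0,0,0],[0,0,0,0,0,0],[0,0,0,0,0,0]],
  ],
  fingers=0.42,
)

```text
clock: 43.15
tool_pos: [0.5881, -0.0933, 0.0214]
orientation: [-180.0, 0.0, -92.9]
force: [-0.3, 0.1, -0.1]
opening: 0.0365
gripper_force: 0.0
```

To row units: -12 cm / 40 = -0.3, -9 cm / 40 = -0.225.

send_rows(
  plan=[
    [[0,0,-0.05,0,0,0],[0,0,-0.125,0,0,0],[0,0,-0.225,0,0,0],[0,0,-0.3,0,0,0],[0,0,-0.3,0,0,0],[0,0,-0.3,0,0,0]],
  ],
)

```text
clock: 43.65
tool_pos: [0.5893, -0.0931, 0.1437]
orientation: [-179.7, 0.1, -92.9]
force: [0.2, 0.0, -0.7]
opening: 0.0371
gripper_force: 0.0
```

```bash
python3 -W ignore - <<'E'
from h import *
p=now(); s=snap('top','top6')
findbars(s,(.3755,-.36),-8,.06)
plan(p,(.3755,-.3595,.10,-9))
E
```

```text
now t 43.6 [  0.5893  -0.0931   0.1437 -92.8984] rp [-1.7973e+02  5.0000e-02] open 0.0371 gf 0.0 F [ 0.2  0.  -0.7]
bar fit [ 0.3755 -0.358  -9.5   ] score 0.89
[13.84,10.00,2.19,0,0,-41.9] rows>=5.9 -> [  0.4824  -0.2263   0.1219 -50.9492]
[3.61,16.69,2.19,0,0,-41.9] rows>=5.9 -> [ 0.3755 -0.3595  0.1    -9.    ]
```

To row units: 13.8 cm / 40 = 0.345, 11.6 cm / 40 = 0.29, -41.9 degrees / 90 = -0.4656.

send_rows(
  plan=[
    [[0.0575,0.0425,0.0075,0,0,-0.0778],[0.115,0.085,0.0175,0,0,-0.1556],[0.175,0.125,0.025,0,0,-0.2333],[0.2325,0.1675,0.035,0,0,-0.3111],[0.29,0.21,0.0425,0,0,-0.3889],[0.345,0.25,0.05,0,0,-0.4656]],
  ],
  fingers=0.6,
)

```text
clock: 44.2
tool_pos: [0.4789, -0.2267, 0.1195]
orientation: [179.9, 0.1, -50.7]
force: [0.8, -0.7, -0.2]
opening: 0.0521
gripper_force: 0.0
```

To row units: 16.7 cm / 40 = 0.4175, 14 cm / 40 = 0.35, -41.9 degrees / 90 = -0.4656.

send_rows(
  plan=[
    [[0.015,0.07,0.0075,0,0,-0.0778],[0.03,0.14,0.0175,0,0,-0.1556],[0.045,0.21,0.025,0,0,-0.2333],[0.06,0.28,0.035,0,0,-0.3111],[0.075,0.35,0.0425,0,0,-0.3889],[0.09,0.4175,0.05,0,0,-0.4656],[0.09,0.4175,0.05,0,0,-0.4656],[0.09,0.4175,0.05,0,0,-0.4656]],
  ],
)

```text
clock: 44.87
tool_pos: [0.372, -0.3595, 0.0997]
orientation: [-179.9, 0.2, -9.3]
force: [0.4, 0.1, -0.9]
opening: 0.0525
gripper_force: 0.0
```

send_rows(
  plan=[
    [[0,0,0,0,0,0],[0,0,0,0,0,0],[0,0,0,0,0,0]],
  ],
)

```text
clock: 45.12
tool_pos: [0.3744, -0.3584, 0.101]
orientation: [-180.0, 0.0, -9.1]
force: [0.4, 0.9, 0.6]
opening: 0.0528
gripper_force: 0.0
```

```bash
python3 -W ignore - <<'E'
from h import *
p=now(); w=snap('wrist','w12')
f=findbars(w,(.3755,-.3595),-9,.06)
plan(p,((f[0]+.3755)/2,(f[1]-.3585)/2,.009,f[2]))
E
```

```text
now t 45.1 [ 0.3744 -0.3584  0.101  -9.1007] rp [-1.8e+02  2.0e-02] open 0.0528 gf 0.0 F [0.4 0.9 0.6]
bar fit [ 0.3775 -0.3615 -9.    ] score 0.91
[0.23,0.12,9.20,0,0,-0.1] rows>=2.2 -> [ 3.765e-01 -3.600e-01  9.000e-03 -9.000e+00]
```

To row units: 9.2 cm / 40 = 0.23, 9.1 cm / 40 = 0.2275.

send_rows(
  plan=[
    [[0.005,0.0025,0.075,0,0,0],[0.005,0.0025,0.15,0,0,0],[0.005,0.0025,0.2075,0,0,0],[0.005,0.0025,0.2275,0,0,0],[0.005,0.0025,0.23,0,0,0],[0.005,0.0025,0.23,0,0,0]],
  ],
)

```text
clock: 45.67
tool_pos: [0.3762, -0.3603, 0.0095]
orientation: [180.0, 0.0, -9.1]
force: [0.9, -0.6, -0.1]
opening: 0.0521
gripper_force: 0.0
```

send_rows(
  plan=[
    [[0,0,0,0,0,0],[0,0,0,0,0,0],[0,0,0,0,0,0],[0,0,0,0,0,0],[0,0,0,0,0,0],[0,0,0,0,0,0],[0,0,0,0,0,0],[0,0,0,0,0,0]],
  ],
  fingers=0,
)

```text
clock: 46.33
tool_pos: [0.3761, -0.3606, 0.0098]
orientation: [180.0, -0.0, -9.1]
force: [-0.9, 2.8, 6.6]
opening: 0.0237
gripper_force: 30.0
```

send_rows(
  plan=[
    [[0,0,-0.025,0,0,0],[0,0,-0.075,0,0,0],[0,0,-0.125,0,0,0],[0,0,-0.15,0,0,0],[0,0,-0.15,0,0,0],[0,0,-0.15,0,0,0]],
  ],
)

```text
clock: 46.83
tool_pos: [0.376, -0.3604, 0.0697]
orientation: [180.0, -0.1, -9.1]
force: [0.1, 0.2, -0.5]
opening: 0.0236
gripper_force: 30.0
```

```bash
python3 -W ignore - <<'E'
from h import *
plan(now(),(.6085,-.2395,.07,-93))
E
```

```text
now t 46.8 [ 0.376  -0.3604  0.0697 -9.1268] rp [ 1.7999e+02 -9.0000e-02] open 0.0236 gf 30.0 F [ 0.1  0.2 -0.5]
[10.52,-7.81,-0.01,0,0,41.9] rows>=5.9 -> [  0.4922  -0.3      0.0699 -51.0634]
[2.60,-12.84,-0.01,0,0,41.9] rows>=5.9 -> [ 6.085e-01 -2.395e-01  7.000e-02 -9.300e+01]
```

To row units: 10.5 cm / 40 = 0.2625, -2.6 cm / 40 = -0.065, 41.9 degrees / 90 = 0.4656.

send_rows(
  plan=[
    [[0.0425,-0.0325,0,0,0,0.0778],[0.0875,-0.065,0,0,0,0.1556],[0.1325,-0.0975,0,0,0,0.2333],[0.175,-0.13,0,0,0,0.3111],[0.22,-0.1625,0,0,0,0.3889],[0.2625,-0.195,0,0,0,0.4656]],
  ],
)

```text
clock: 47.33
tool_pos: [0.4919, -0.2991, 0.0678]
orientation: [179.9, 0.1, -51.4]
force: [-0.0, -0.5, -0.4]
opening: 0.0236
gripper_force: 30.0
```

To row units: -12.8 cm / 40 = -0.32, -10.7 cm / 40 = -0.2675, 41.9 degrees / 90 = 0.4656.

send_rows(
  plan=[
    [[0.01,-0.0525,0,0,0,0.0778],[0.0225,-0.1075,0,0,0,0.1556],[0.0325,-0.16,0,0,0,0.2333],[0.0425,-0.215,0,0,0,0.3111],[0.055,-0.2675,0,0,0,0.3889],[0.065,-0.32,0,0,0,0.4656],[0.065,-0.32,0,0,0,0.4656],[0.065,-0.32,0,0,0,0.4656]],
  ],
)

```text
clock: 48.0
tool_pos: [0.6074, -0.2389, 0.0673]
orientation: [179.9, 0.0, -92.8]
force: [-0.3, 0.1, -0.8]
opening: 0.024
gripper_force: 30.0
```

send_rows(
  plan=[
    [[0,0,0,0,0,0],[0,0,0,0,0,0]],
  ],
)

```text
clock: 48.17
tool_pos: [0.6064, -0.2399, 0.0684]
orientation: [179.9, 0.0, -92.9]
force: [-0.4, 0.3, -0.1]
opening: 0.0235
gripper_force: 30.0
```

```bash
python3 -W ignore - <<'E'
from h import *
plan(now(),(.6085,-.24,.0215,-93))
E
```

```text
now t 48.2 [ 6.06400e-01 -2.39900e-01  6.84000e-02 -9.28595e+01] rp [1.7991e+02 1.0000e-02] open 0.0235 gf 30.0 F [-0.4  0.3 -0.1]
[-0.00,-0.21,4.69,0,0,0.1] rows>=1.1 -> [ 6.085e-01 -2.400e-01  2.150e-02 -9.300e+01]
```

After release I retreat high and back, clear of the view, for the final check.

To row units: 4.8 cm / 40 = 0.12, 4.5 cm / 40 = 0.1125.

send_rows(
  plan=[
    [[0,-0.0025,0.05,0,0,0],[0,-0.0025,0.0875,0,0,0],[0,-0.0025,0.1125,0,0,0],[0,-0.0025,0.12,0,0,0],[0,-0.0025,0.12,0,0,0],[0,-0.0025,0.12,0,0,0]],
  ],
)

```text
clock: 48.67
tool_pos: [0.6083, -0.24, 0.0214]
orientation: [-180.0, -0.0, -92.9]
force: [0.0, -0.0, -0.8]
opening: 0.0239
gripper_force: 30.0
```

send_rows(
  plan=[
    [[0,0,0,0,0,0],[0,0,0,0,0,0],[0,0,0,0,0,0],[0,0,0,0,0,0]],
  ],
  fingers=0.42,
)

```text
clock: 49.0
tool_pos: [0.6087, -0.2398, 0.0214]
orientation: [-180.0, -0.0, -92.9]
force: [0.2, 0.0, 0.0]
opening: 0.0364
gripper_force: 0.0
```

To row units: -28 cm / 40 = -0.7, -25 cm / 40 = -0.625.

send_rows(
  plan=[
    [[0,0,-0.05,0,0,0],[0,0,-0.125,0,0,0],[0,0,-0.225,0,0,0],[0,0,-0.325,0,0,0],[0,0,-0.425,0,0,0],[0,0,-0.525,0,0,0],[0,0,-0.625,0,0,0],[0,0,-0.7,0,0,0]],
  ],
)

```text
clock: 49.67
tool_pos: [0.6089, -0.24, 0.3056]
orientation: [-179.8, -0.1, -92.9]
force: [1.4, -0.4, 0.8]
opening: 0.0368
gripper_force: 0.0
```

To row units: -16 cm / 40 = -0.4, -13 cm / 40 = -0.325.

send_rows(
  plan=[
    [[0.1,-0.1,0,0,0,0],[0.175,-0.175,0,0,0,0],[0.25,-0.25,0,0,0,0],[0.275,-0.325,0,0,0,0],[0.275,-0.4,0,0,0,0],[0.275,-0.4,0,0,0,0]],
  ],
)

```text
clock: 50.17
tool_pos: [0.7665, -0.3589, 0.2931]
orientation: [179.6, 0.1, -93.0]
force: [-0.1, 2.4, -4.0]
opening: 0.0367
gripper_force: 0.0
```

```bash
python3 -W ignore - <<'E'
from h import *
now(); s=snap('top','top7'); t=snap('side','side7')
a=cv2.resize(s['img'][135:275,130:390],(800,431),interpolation=cv2.INTER_CUBIC)
cv2.imwrite('pics/c12.png',a[:,:,::-1])
a=cv2.resize(t['img'][130:340,190:330],(800,1200),interpolation=cv2.INTER_CUBIC)[:1200]
a=cv2.resize(t['img'][135:330,190:330],None,fx=3.05,fy=3.05,interpolation=cv2.INTER_CUBIC); cv2.imwrite('pics/c13.png',a[:,:,::-1])
E
```

```text
now t 50.2 [  0.7665  -0.3589   0.2931 -92.964 ] rp [1.7958e+02 1.1000e-01] open 0.0367 gf 0.0 F [-0.1  2.4 -4. ]
```

View pics/c12.png

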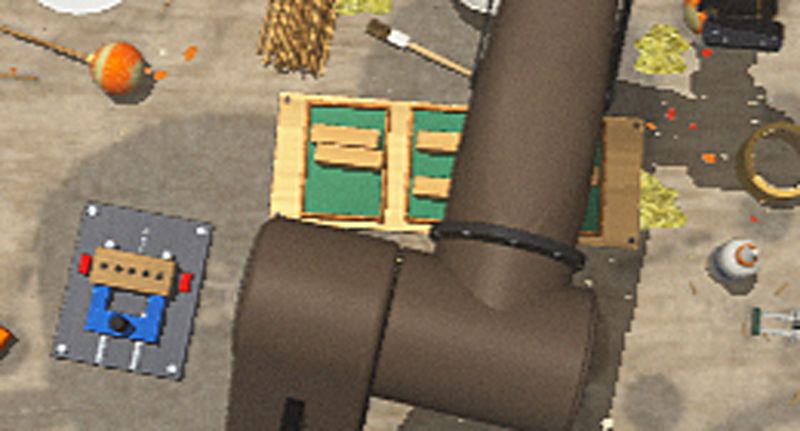

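View pics/c13.png

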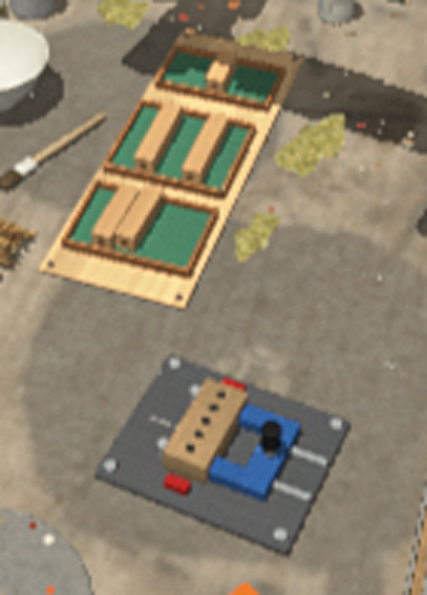

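The side view shows all five bars in their trays and the block clamped. Bar 2 (medium) has been knocked against bar 1 since I placed it. I check numerically that both are flat.

```bash
python3 -W ignore - <<'E'
from h import *
t=np.array([.6235,.05]);u=np.array([np.cos(np.radians(-3)),np.sin(np.radians(-3))]);v=np.array([-u[1],u[0]])
for n in ['top7','side7']:
    s=dict(np.load(f'pics/{n}.npz'))
    for x,y,a in [(.6525,.05,87),(.622,.05,84)]:
        for z in (.03,.035,.04):
            print(n,z,end=' '); f=findbars(s,(x,y),a,.085,z); d=f[:2]-t; print('   tray xy',(1000*np.array([d@u,d@v])).round(1))
w=np.load('pics/w10.npz'); f=findbars(w,(.5945,.05),87,.085,.035)
plan(now(),(.60,.06,.25,-93))
E
```

```text
top7 0.03 bar fit [6.525e-01 5.000e-02 9.150e+01] score 0.58
   tray xy [29.   1.5]
top7 0.035 bar fit [6.505e-01 5.200e-02 9.150e+01] score 0.57
   tray xy [26.9  3.4]
top7 0.04 bar fit [6.465e-01 6.300e-02 9.060e+01] score 0.49
   tray xy [22.3 14.2]
top7 0.03 bar fit [6.22e-01 3.70e-02 9.00e+01] score 0.60
   tray xy [ -0.8 -13.1]
top7 0.035 bar fit [6.21e-01 3.70e-02 9.01e+01] score 0.59
   tray xy [ -1.8 -13.1]
top7 0.04 bar fit [6.23e-01 3.70e-02 8.48e+01] score 0.55
   tray xy [  0.2 -13. ]
side7 0.03 bar fit [6.525e-01 6.800e-02 8.850e+01] score 0.39
   tray xy [28.  19.5]
side7 0.035 bar fit [6.505e-01 6.400e-02 8.550e+01] score 0.41
   tray xy [26.2 15.4]
side7 0.04 bar fit [6.485e-01 6.400e-02 8.700e+01] score 0.42
   tray xy [24.2 15.3]
side7 0.03 bar fit [6.22e-01 6.00e-02 7.20e+01] score 0.34
   tray xy [-2.   9.9]
side7 0.035 bar fit [6.22e-01 6.00e-02 7.20e+01] score 0.35
   tray xy [-2.   9.9]
side7 0.04 bar fit [6.20e-01 6.80e-02 8.25e+01] score 0.49
   tray xy [-4.4 17.8]
bar fit [5.935e-01 5.000e-02 8.700e+01] score 0.59
now t 50.3 [  0.7636  -0.3578   0.2968 -92.9179] rp [1.7972e+02 7.0000e-02] open 0.0369 gf 0.0 F [-0.6  0.2  0.7]
[-20.45,9.23,2.34,0,0,0.0] rows>=5.4 -> [  0.6818  -0.1489   0.2734 -92.959 ]
[-20.44,9.25,2.34,0,0,0.0] rows>=5.4 -> [ 6.0e-01  6.0e-02  2.5e-01 -9.3e+01]
```

```bash
python3 -W ignore - <<'E'
from h import *
s=np.load('pics/top7.npz'); k=800/260; q=lambda *p:[(130+(x+.5)/k-.5,135+(y+.5)/k-.5) for x,y in p]
t=np.load('pics/side7.npz'); r=lambda *p:[(190+(x+.5)/3.05-.5,135+(y+.5)/3.05-.5) for x,y in p]
T=np.array([.6235,.05]);a=np.radians(-3);u=np.array([np.cos(a),np.sin(a)]);v=np.array([-u[1],u[0]])
for S,c in [(s,q((378,131),(312,124),(312,143),(378,149))),(s,q((383,152),(316,145),(314,161),(382,168))),(t,r((141,187),(114,240),(133,244),(160,192)))]:
    f=fit(S,c,.035,.085,.024); d=f[0]-T; print(f,(1000*np.array([d@u,d@v])).round(1))
E
```

```text
(array([0.6493, 0.0506]), np.float64(85.7), 'rms 1.0 L 84 W 24') [25.7  1.9]
(array([0.624 , 0.0453]), np.float64(85.1), 'rms 1.2 L 85 W 21') [ 0.7 -4.7]
(array([0.6265, 0.0546]), np.float64(87.9), 'rms 1.6 L 89 W 23') [2.8 4.8]
```

To row units: -20.4 cm / 40 = -0.51, -18 cm / 40 = -0.45.

send_rows(
  plan=[
    [[-0.1,0.045,0,0,0,0],[-0.2,0.09,0,0,0,0],[-0.2875,0.13,0,0,0,0],[-0.375,0.17,0,0,0,0],[-0.45,0.2025,0,0,0,0],[-0.51,0.23,0,0,0,0]],
  ],
)

```text
clock: 50.77
tool_pos: [0.6792, -0.1468, 0.3038]
orientation: [-179.8, 0.0, -92.8]
force: [0.5, -0.2, 0.5]
opening: 0.0366
gripper_force: 0.0
```

To row units: -20.4 cm / 40 = -0.51, -18 cm / 40 = -0.45.

send_rows(
  plan=[
    [[-0.1,0.045,0.0125,0,0,0],[-0.2,0.09,0.025,0,0,0],[-0.2875,0.13,0.05,0,0,0],[-0.375,0.17,0.075,0,0,0],[-0.45,0.2025,0.1,0,0,0],[-0.51,0.23,0.125,0,0,0],[-0.51,0.23,0.125,0,0,0],[-0.51,0.23,0.125,0,0,0]],
  ],
)

```text
clock: 51.43
tool_pos: [0.5983, 0.0602, 0.2526]
orientation: [-179.9, 0.0, -92.7]
force: [0.5, -0.6, 0.8]
opening: 0.0369
gripper_force: 0.0
```

```bash
python3 -W ignore - <<'E'
from h import *
now(); s=snap('wrist','w14')
# non-green blobs inside the medium tray floor
T=np.array([.6235,.05]);a=np.radians(-3);u=np.array([np.cos(a),np.sin(a)]);v=np.array([-u[1],u[0]])
h=cv2.cvtColor(s['img'],cv2.COLOR_RGB2HSV); g=((h[...,0]>50)&(h[...,0]<95)&(h[...,1]>70))
# rectified map at z=.035, 1 px = 1 mm, rows: tray x 75..-75, cols: tray y 55..-55
for x in range(72,-73,-4):
    row=''
    for y in range(56,-57,-3):
        P=T+u*x/1000+v*y/1000; c,r=proj(s,[*P,.035]).round().astype(int)
        row+=('.' if g[r,c] else ('#' if h[r,c,2]>150 else 'o')) if 0<=r<384 and 0<=c<512 else ' '
    print('%4d'%x,row)
E
```

```text
now t 51.4 [ 5.98300e-01  6.02000e-02  2.52600e-01 -9.27277e+01] rp [-1.7989e+02  5.0000e-02] open 0.0369 gf 0.0 F [ 0.5 -0.6  0.8]
  72 ######################################
  68 ###############################oo#####
  64 ####ooooooooooooooooooo..ooo...oo..###
  60 ####oo##############..##.#....####.###
  56 ####oo############################.###
  52 ####oo#############################o##
  48 ####oo#############################o##
  44 ####oo#############################o##
  40 ###################################o##
  36 ###################################o##
  32 #################################o#o##
  28 #################################ooo##
  24 #################################oo###
  20 #################################oo###
  16 ####ooo###############ooooooo##oooo###
  12 ####oo##############################o#
   8 ####oo#############################oo#
   4 #####o#############################oo#
   0 #####o.############################oo#
  -4 #####o.############################oo#
  -8 #########ooooooooooooo#############oo#
 -12 ###########ooo#....oooooooooooooooooo#
 -16 ###############...............ooooooo#
 -20 #####o########.#..............ooooooo#
 -24 #####o#########...............oo.oooo#
 -28 #####o#####.#.#............oooooooooo#
 -32 #####o#####.#..............oooooooooo#
 -36 #####o#####................oooooooooo#
 -40 #####o#####................oooooooo.o#
 -44 #####o.##..................oooooooo.o#
 -48 #####o.##..................oooooooo.o#
 -52 #####o##...................oooooooo.o#
 -56 #######.#...................ooooooo.o#
 -60 #####o........................ooooo.oo
 -64 #####o........................ooooo.oo
 -68 #####o#########o#########o##ooo#oooooo
 -72 ####################################o#
```

The map puts bar 2 at tray x ≈ 2 mm, y ≈ -5 mm, roughly parallel, maybe touching the end wall. To be sure it is level I'll touch its top lightly near both ends with shut fingers, expecting 35 mm at each.

```bash
python3 -W ignore - <<'E'
from h import *
plan(now(),(.6266,.0799,.06,-3),(.6266,.0799,.036,-3),(.6266,.0799,.05,-3),(.623,.012,.05,-3))
E
```

```text
now t 51.5 [ 5.99100e-01  5.94000e-02  2.52900e-01 -9.27982e+01] rp [-1.7986e+02  4.0000e-02] open 0.0366 gf 0.0 F [-0.4  0.8  0.3]
[-1.09,-1.33,9.65,0,0,-44.9] rows>=6.3 -> [  0.6128   0.0697   0.1565 -47.8991]
[0.16,-1.71,9.65,0,0,-44.9] rows>=6.3 -> [ 0.6266  0.0799  0.06   -3.    ]
[0.00,-0.00,2.40,0,0,-0.0] rows>=0.6 -> [ 0.6266  0.0799  0.036  -3.    ]
[0.00,-0.00,-1.40,0,0,-0.0] rows>=0.3 -> [ 0.6266  0.0799  0.05   -3.    ]
[-0.00,6.80,-0.00,0,0,-0.0] rows>=1.6 -> [ 0.623  0.012  0.05  -3.   ]
```

To row units: 9.6 cm / 40 = 0.24, 8 cm / 40 = 0.2, -45 degrees / 90 = -0.5.

send_rows(
  plan=[
    [[-0.0275,-0.0325,0.05,0,0,-0.0778],[-0.0275,-0.0325,0.1,0,0,-0.1556],[-0.0275,-0.0325,0.15,0,0,-0.2333],[-0.0275,-0.0325,0.2,0,0,-0.3111],[-0.0275,-0.0325,0.24,0,0,-0.3889],[-0.0275,-0.0325,0.24,0,0,-0.4667],[-0.0275,-0.0325,0.24,0,0,-0.5]],
  ],
  fingers=0,
)

```text
clock: 52.07
tool_pos: [0.6131, 0.0679, 0.1548]
orientation: [179.9, 0.0, -47.6]
force: [-0.4, -0.3, 1.2]
opening: 0.0007
gripper_force: 0.0
```

To row units: 9.6 cm / 40 = 0.24, 8 cm / 40 = 0.2, -45 degrees / 90 = -0.5.

send_rows(
  plan=[
    [[0.005,-0.0425,0.05,0,0,-0.0778],[0.005,-0.0425,0.1,0,0,-0.1556],[0.005,-0.0425,0.15,0,0,-0.2333],[0.005,-0.0425,0.2,0,0,-0.3111],[0.005,-0.0425,0.24,0,0,-0.3889],[0.005,-0.0425,0.24,0,0,-0.4667],[0.005,-0.0425,0.24,0,0,-0.5],[0.005,-0.0425,0.24,0,0,-0.5]],
  ],
)

```text
clock: 52.73
tool_pos: [0.6278, 0.0781, 0.0597]
orientation: [-180.0, -0.0, -2.8]
force: [0.2, -0.2, 1.2]
opening: 0.0006
gripper_force: 0.0
```

send_rows(
  plan=[
    [[0,0,0,0,0,0],[0,0,0,0,0,0],[0,0,0,0,0,0],[0,0,0,0,0,0]],
  ],
)

```text
clock: 53.07
tool_pos: [0.6275, 0.0792, 0.0596]
orientation: [-180.0, -0.0, -3.0]
force: [0.2, -0.2, 0.8]
opening: 0.0002
gripper_force: 0.0
```

To row units: 2.2 cm / 40 = 0.055, 2.1 cm / 40 = 0.0525.

send_rows(
  plan=[
    [[-0.0025,0,0.025,0,0,0],[-0.0025,0,0.045,0,0,0],[-0.0025,0,0.0525,0,0,0],[-0.0025,0,0.0525,0,0,0],[-0.0025,0,0.055,0,0,0],[-0.0025,0,0.055,0,0,0]],
  ],
)

```text
clock: 53.57
tool_pos: [0.6263, 0.0795, 0.037]
orientation: [180.0, 0.0, -2.9]
force: [-0.0, -0.5, -0.2]
opening: 0.0004
gripper_force: 0.0
```

To row units: 0.1 cm / 40 = 0.0025.

send_rows(
  plan=[
    [[0,0,0.0025,0,0,0],[0,0,0.0025,0,0,0],[0,0,0.0025,0,0,0]],
  ],
)

```text
clock: 53.82
tool_pos: [0.6264, 0.0795, 0.0364]
orientation: [-180.0, -0.0, -2.9]
force: [-0.1, 0.3, 0.6]
opening: 0.0003
gripper_force: 0.0
```

send_rows(
  plan=[
    [[0,0,0.0025,0,0,0],[0,0,0.0025,0,0,0],[0,0,0.0025,0,0,0]],
  ],
)

```text
clock: 54.07
tool_pos: [0.6265, 0.0795, 0.0354]
orientation: [-180.0, -0.0, -2.9]
force: [-0.0, -0.1, 1.0]
opening: 0.0003
gripper_force: 0.4
```

To row units: 0.05 cm / 40 = 0.0013.

send_rows(
  plan=[
    [[0,0,0.0013,0,0,0],[0,0,0.0013,0,0,0],[0,0,0.0013,0,0,0]],
  ],
)

```text
clock: 54.32
tool_pos: [0.6265, 0.0795, 0.0354]
orientation: [-180.0, -0.0, -2.9]
force: [-1.8, 0.8, 5.3]
opening: 0.0004
gripper_force: 2.5
```

Contact at 35.4 mm at the first end. Now the other end.

To row units: 6.8 cm / 40 = 0.17, -2.5 cm / 40 = -0.0625.

send_rows(
  plan=[
    [[0,0,-0.0375,0,0,0],[0,0.075,-0.0625,0,0,0],[0,0.17,-0.0625,0,0,0],[0,0.17,-0.0625,0,0,0],[0,0.17,-0.0375,0,0,0],[0,0.17,-0.0125,0,0,0],[0,0.17,-0.005,0,0,0],[0,0.17,-0.005,0,0,0]],
  ],
)

```text
clock: 54.98
tool_pos: [0.6222, 0.012, 0.0355]
orientation: [179.9, 0.1, -2.8]
force: [0.0, 0.6, -0.1]
opening: 0.0001
gripper_force: 0.0
```

To row units: 0.1 cm / 40 = 0.0025.

send_rows(
  plan=[
    [[0,0,0.0025,0,0,0],[0,0,0.0025,0,0,0],[0,0,0.0025,0,0,0]],
  ],
)

```text
clock: 55.23
tool_pos: [0.6224, 0.0122, 0.0353]
orientation: [180.0, 0.1, -2.8]
force: [-2.8, -0.5, 5.8]
opening: 0.0007
gripper_force: 3.0
```

To row units: 0.1 cm / 40 = 0.0025.

send_rows(
  plan=[
    [[0,0,0.0025,0,0,0],[0,0,0.0025,0,0,0],[0,0,0.0025,0,0,0]],
  ],
)

```text
clock: 55.48
tool_pos: [0.6224, 0.0121, 0.0353]
orientation: [180.0, 0.0, -2.8]
force: [-5.4, -0.1, 13.6]
opening: 0.0006
gripper_force: 6.7
```

Both ends touch at 35.3–35.4 mm, so bar 2 is flat. I retreat and hand in.

To row units: -20 cm / 40 = -0.5, -17 cm / 40 = -0.425.

send_rows(
  plan=[
    [[0,0,-0.05,0,0,0],[0,0,-0.125,0,0,0],[0,0,-0.225,0,0,0],[0,0,-0.325,0,0,0],[0,0,-0.425,0,0,0],[0,0,-0.5,0,0,0],[0,0,-0.5,0,0,0],[0,0,-0.5,0,0,0]],
  ],
)

```text
clock: 56.15
tool_pos: [0.6238, 0.0127, 0.2363]
orientation: [-179.9, -0.2, -2.8]
force: [-0.4, 0.5, -1.1]
opening: 0.0002
gripper_force: 0.0
```

send_rows(
  plan=[
    [[0,0,0,0,0,0],[0,0,0,0,0,0],[0,0,0,0,0,0],[0,0,0,0,0,0]],
  ],
)

```text
clock: 56.48
tool_pos: [0.6224, 0.0116, 0.2333]
orientation: [180.0, 0.1, -2.9]
force: [-0.9, 0.1, -0.6]
opening: 0.0004
gripper_force: 0.0
```

```bash
python3 -W ignore - <<'E'
from h import *
now(); t=snap('side','side8'); a=np.load('pics/side7.npz')['img'].astype(int)
d=np.abs(t['img']-a).sum(2)
print('fixture diff',d[250:320,222:305].mean(),'trays diff',d[145:235,203:290].mean())
print(ctrl.close_job())
E
```

```text
now t 56.5 [ 0.6224  0.0116  0.2333 -2.8961] rp [1.7995e+02 1.3000e-01] open 0.0004 gf 0.0 F [-0.9  0.1 -0.6]
fixture diff 21.00722891566265 trays diff 74.36730523627075
the job is handed in; nothing more can be done
None
```

I handed the job in at about 56 s, with no verdict returned: all five bars (2 long, 2 medium, 1 short) are in their trays, one medium bar was knocked against its neighbour but still touches level at both ends, and the jaw is shut on the drill block, which measured square and centred against the pins.

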